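Pack a set of bells in the shaped tray and slide in the dividers

ROBOT

A 6-joint arm with a two-finger parallel gripper is mounted at the origin on the work surface. World frame = base frame: x ahead of the robot, y to its left, z up, the work surface at z = 0. Lengths are in m, angles in rad, forces in N, time in s.
With the tool pointing down it reaches from about 0.3 to 0.875 m from the base axis. Payload 6.4 kg.
Tool frame: the origin (TCP) lies between the finger pads; the fingertips stand 22 mm ahead of it and the grasp point (between the pads) lies 3 mm ahead of it; z points along the fingers, y is the line along which they close (so a half turn about z gives the same grasp; the last joint's range is limited). The gripper opens to 85 mm and grips with 20 to 120 N. Pads are 22 mm wide; open, the fingers measure 114 mm over their backs; the gripper's body (76 mm by 85 mm) begins 54 mm behind the grasp point. The pads swing forward as they close: fully open they stand 13 mm farther back than shut.
Start: joints at [-1.532, 0.181, 1.607, -0, 1.354, -0.206], TCP at [0.139, -0.558, 0.253] pointing down, gripper open.
Joint ranges: [-2.99, 2.99], [-0.89, 2.07], [0.3, 2.58], [-1.14, 4.28], [0, 2.63], [-3.12, 3.12]. Speed limits (rad/s): [2.57, 2.57, 3.01, 3.14, 3.14, 3.14].

INTERFACE

Orientations are given as a rotation vector (axis times angle).
In Python, from plant import read_state, grab_frame, camera_params, finish_job, find_in, spot_point gives the robot as it stands.
- The arm moves only by the tool apply_moves, never from a script. Its argument "increments" is a list of rows, each a list of 5 numbers: the closure, from -1 (fully open) to 1 (shut), then the shift along the tool's x, y, z in mm, then the turn about the tool's z in degrees. In form: [[fingers, tx, ty, tz, turn], ...]. A call has 1 to 12 rows; each row shifts and turns the commanded pose from where the row before left it, along the tool's axes as they then stand; what a row does not reach is not made up. A row lasts 1/8 s, in which the tool goes at most 62.5 mm and 10.7 degrees, less where a joint would pass 70% of its speed; a pose out of reach is approached as far as the arm can. A call with a gripper value outside its range is refused whole. The fingers move at their own pace and stop on an object; the grip force is fixed at half the most. Time passes only in rows, so rows that do not move let the fingers close. It gives the time, the measured TCP pose, the force, the opening and the grip force at its end, in the units of the state.
- read_state(): the state, without advancing time (a new reading comes with each control period).
- grab_frame(name): name is "side" or "top"; returns (picture, depth): 400x640x3 uint8, red, green, blue; 400x640 float32, m along the optical axis (not along the pixel's ray), 0 where there is no reading.
- camera_params(name): a dict with "vertical_fov" (degrees; the focal length in pixels is half the picture's height over the tangent of half this angle, whatever the lens; pixels are square), "cx", "cy" (the principal point, pixels), "camera_from_world" (4x4, takes a point from world to camera coordinates). Camera axes: x right, y up, looking along -z (the intrinsics and any distortion apply to the point x, -y, -z); pixel columns grow to the right and rows downward; lengths in m; the calibration is good to about 2 mm. A picture is of the moment at which its call begins. camera_params takes no time and is no camera call.
- finish_job(): hands the job in; it is judged then, once.
Trained networks look in the newest picture that a camera, given by its name, has taken for a name from the list of things; names that differ only in an ending like _2 or _b are one class to them, and where a whole thing is asked for, a point or a joint stands for the part that bears it (a point fixed in the world has none). Each returns a list of dicts, best first, with "p" (0 to 1); they miss things now and then, are a little off and sometimes report something else, mostly with a low value. They report only what shows in the picture. A call takes as long as a camera call. They do not tell look-alikes from the thing itself.
- find_in(camera, label): "extent" ([centre column, centre row, width, height] in pixels, round what is visible of it).
- spot_point(camera, label): "location" ([column, row] in pixels: a listed point, or the origin of a listed thing).
The state is a dict: "time": time; "joint_pos": joint angles; "qd": joint speeds; "joint_torque": joint torques, N m; "tcp_pos": TCP position; "tool_rot": TCP orientation; "force": force on the tool from outside, world axes, zero at the start; "moment": the same for the moment, N m; "finger_gap": finger opening in m; "grip_force": force on a finger pad.
Only numpy, scipy, OpenCV 4.12 (cv2) and the standard library are available. Lean on these libraries where they do the work, as an engineer would, in place of code of your own. Each camera call takes 0.05 s, during which the arm holds its last target. There are 200 camera calls.

TASK

Pack this order of bells: lift every bell out of the bin and seat it upright, fully down, in the tray pocket cut to its own mouth shape and size. When all the bells are in, slide both plywood divider boards from the rack fully down into the tray's two slots, upright, and leave the hammer, jar and mug where they are.

Things in the scene. Friction and masses are not known exactly. Their poses are not given: they have to be found in the camera images.
- oblong_large: oblong large bell of dark steel, rectangular mouth 38 (x) by 60 (y) mm; starts in the bin, may be absent. Stands on its mouth; origin at the centre of the mouth, z up. Foot straight up to 22 mm, then narrowing to the top at 44 mm; above it, 44 to 68 mm, a steel strap 28 mm long (x), 12 mm thick (y): the place to grip. Up to 0.45 kg.
- pocket_oblong_large (a point): centre of the floor of the tray pocket for the oblong large bell, cut to that outline with 3 mm play in all, 22 mm deep; axes are those of the tray (a bell at the tray's yaw fits).
- oblong_small: oblong small bell of dark steel, rectangular mouth 28 (x) by 46 (y) mm; starts in the bin, may be absent. Stands on its mouth; origin at the centre of the mouth, z up. Foot straight up to 22 mm, then narrowing to the top at 44 mm; above it, 44 to 68 mm, a steel strap 28 mm long (x), 12 mm thick (y): the place to grip. Up to 0.45 kg.
- pocket_oblong_small (a point): centre of the floor of the tray pocket for the oblong small bell, cut to that outline with 3 mm play in all, 22 mm deep; axes are those of the tray (a bell at the tray's yaw fits).
- round_large: round large bell of dark steel, round mouth, diameter 52 mm; starts in the bin, may be absent. Stands on its mouth; origin at the centre of the mouth, z up. Foot straight up to 22 mm, then narrowing to the top at 44 mm; above it, 44 to 68 mm, a steel strap 28 mm long (x), 12 mm thick (y): the place to grip. Up to 0.45 kg.
- pocket_round_large (a point): centre of the floor of the tray pocket for the round large bell, cut to that outline with 3 mm play in all, 22 mm deep; axes are those of the tray (a bell at the tray's yaw fits).
- round_small: round small bell of dark steel, round mouth, diameter 36 mm; starts in the bin, may be absent. Stands on its mouth; origin at the centre of the mouth, z up. Foot straight up to 22 mm, then narrowing to the top at 44 mm; above it, 44 to 68 mm, a steel strap 28 mm long (x), 12 mm thick (y): the place to grip. Up to 0.45 kg.
- pocket_round_small (a point): centre of the floor of the tray pocket for the round small bell, cut to that outline with 3 mm play in all, 22 mm deep; axes are those of the tray (a bell at the tray's yaw fits).
- square_large: square large bell of dark steel, square mouth 46 by 46 mm; starts in the bin, may be absent. Stands on its mouth; origin at the centre of the mouth, z up. Foot straight up to 22 mm, then narrowing to the top at 44 mm; above it, 44 to 68 mm, a steel strap 28 mm long (x), 12 mm thick (y): the place to grip. Up to 0.45 kg.
- pocket_square_large (a point): centre of the floor of the tray pocket for the square large bell, cut to that outline with 3 mm play in all, 22 mm deep; axes are those of the tray (a bell at the tray's yaw fits).
- square_small: square small bell of dark steel, square mouth 34 by 34 mm; starts in the bin, may be absent. Stands on its mouth; origin at the centre of the mouth, z up. Foot straight up to 22 mm, then narrowing to the top at 44 mm; above it, 44 to 68 mm, a steel strap 28 mm long (x), 12 mm thick (y): the place to grip. Up to 0.45 kg.
- pocket_square_small (a point): centre of the floor of the tray pocket for the square small bell, cut to that outline with 3 mm play in all, 22 mm deep; axes are those of the tray (a bell at the tray's yaw fits).
- slot_a (a point): centre of the floor of the divider slot on the -x side of the tray's middle column, running along the tray's y: 144 mm long, 13 mm wide, 22 mm deep. Either divider fits.
- slot_b (a point): centre of the floor of the divider slot on the +x side of the tray's middle column, running along the tray's y: 144 mm long, 13 mm wide, 22 mm deep. Either divider fits.
- divider_a: plain plywood divider board standing on edge in the rack: 10 mm thick (x), 140 mm long (y), 90 mm high (z); origin at the centre of its lower edge. The two are alike; either way round is right.
- divider_b: plain plywood divider board standing on edge in the rack: 10 mm thick (x), 140 mm long (y), 90 mm high (z); origin at the centre of its lower edge. The two are alike; either way round is right.
- tray: pine packing tray, fixed: 260 (x) by 160 (y) by 30 mm high, origin at the centre of its underside. Three columns 80 mm apart along x (oblong, round, square), large pockets at +y, small at -y; two slots along y, 40 mm either side of the centre. Pocket and slot floors are 8 mm above the table.
- bin: plywood bin holding the bells, fixed: 262 (x) by 177 (y) by 45 mm high, wall and floor 6 mm, origin at the centre of its underside.
- rack: dark wooden rack, fixed: 120 (x) by 170 (y) by 30 mm high, origin at the centre of its underside; two slots along y, 60 mm apart, 15 mm wide, 20 mm deep, each with a divider.
- hammer: hammer lying beyond the work; leave it alone.
- wax_jar: jar, 64 mm across, 75 mm high; leave it alone.
- mug: white mug, 76 mm across, 90 mm high; leave it alone.
Things that resemble listed ones, but are neither listed nor needed, are in the scene too. Leave any green look-alike of the square_large alone. What is shaped like the oblong_large but pink is not meant.

How it is judged:
On the way, in this order (a step that is already met when the one before it is completed fails the run):
1. every bell is seated in its own pocket (horizontal distance between oblong_large and pocket_oblong_large below 0.005 m and z of oblong_large in the frame of pocket_oblong_large below 0.004 m and angle between each of oblong_large, oblong_small, round_large, round_small, square_large, square_small's own z axis and vertical below 0.12 rad and horizontal distance between oblong_small and pocket_oblong_small below 0.005 m and z of oblong_small in the frame of pocket_oblong_small below 0.004 m and horizontal distance between round_large and pocket_round_large below 0.005 m and z of round_large in the frame of pocket_round_large below 0.004 m and horizontal distance between round_small and pocket_round_small below 0.005 m and z of round_small in the frame of pocket_round_small below 0.004 m and horizontal distance between square_large and pocket_square_large below 0.005 m and z of square_large in the frame of pocket_square_large below 0.004 m and horizontal distance between square_small and pocket_square_small below 0.005 m and z of square_small in the frame of pocket_square_small below 0.004 m), for 0.2 s.
2. after that, a divider stands fully down in each slot (((horizontal distance between divider_a and slot_a below 0.006 m and z of divider_a in the frame of slot_a below 0.004 m and angle between the y axis of divider_a and the y axis of slot_a, either way round below 0.1 rad and angle between divider_a's own z axis and vertical below 0.18 rad) or (horizontal distance between divider_b and slot_a below 0.006 m and z of divider_b in the frame of slot_a below 0.004 m and angle between the y axis of divider_b and the y axis of slot_a, either way round below 0.1 rad and angle between divider_b's own z axis and vertical below 0.18 rad)) and ((horizontal distance between divider_a and slot_b below 0.006 m and z of divider_a in the frame of slot_b below 0.004 m and angle between the y axis of divider_a and the y axis of slot_b, either way round below 0.1 rad and angle between divider_a's own z axis and vertical below 0.18 rad) or (horizontal distance between divider_b and slot_b below 0.006 m and z of divider_b in the frame of slot_b below 0.004 m and angle between the y axis of divider_b and the y axis of slot_b, either way round below 0.1 rad and angle between divider_b's own z axis and vertical below 0.18 rad))), for 0.2 s.
At the end, for the whole second after the job is handed in: Every bell present stands upright (within 7 degrees) on the floor of its own pocket, within 5 mm of its centre and 4 mm of its depth; each slot holds one divider, within 6 mm of its centre and 4 mm of its depth, in line with the slot (0.1 rad) and upright (10 degrees); all released and at rest (all of step 1 and all of step 2 and linear speed of each of oblong_large, oblong_small, round_large, round_small, square_large, square_small, divider_a, divider_b below 0.02 m/s); the robot touches nothing.
It fails at once if the hammer is moved by more than 3 cm (distance of hammer from where it was at the start of the episode above 0.03 m).
It fails at once if the wax jar is moved by more than 3 cm (distance of wax_jar from where it was at the start of the episode above 0.03 m).
It fails at once if the mug is moved by more than 3 cm (distance of mug from where it was at the start of the episode above 0.03 m).
Of oblong_large, oblong_small, round_large, round_small, square_large, square_small only 4 to 6 are there at a start; the rules pass over those that are not, and their reading is None.
At some moment in a run one of oblong_large, oblong_small, round_large, round_small, square_large, square_small may be knocked a few centimetres aside while the robot is not near it.
It also fails if it takes over 210 s, if anything falls off the work surface, if the arm or the gripper's body presses on something with over 40 N, if the wrist force passes 120 N, or if a joint passes its speed limit or range.

## Working session

There is one attempt and no reset: what is moved stays moved. The work goes in short steps, Python scripts to look and compute and a tool call to move; the robot and the scene stay as the last step left them, time stands still between calls to the robot, and variables do not carry over. Pictures are saved under pics/ and viewed, at most 14 in all, crops included, and the job is handed in when it is done.

Besides the shell and the picture viewer there is one more tool, called as name([rows], argument=value, ...), one row to a line, values as JSON. apply_moves: Moves the arm, as the interface text tells. Its arguments: {"type":"object","properties":{"increments":{"type":"array","items":{"type":"array","items":{"type":"number"}}}},"required":["increments"]}

```bash
ls; mkdir -p pics; cat > h.py <<'E'
import numpy as np, cv2
from plant import *
def cam(n):
    p=camera_params(n); f=200/np.tan(np.radians(p["vertical_fov"])/2)
    return p,f,np.array(p["camera_from_world"])
def cloud(n,d):
    p,f,T=cam(n); v,u=np.mgrid[0:400,0:640]
    if any(k in p for k in("distortion","k1","dist")): print(p)
    P=np.stack([(u-p["cx"])/f*d,-(v-p["cy"])/f*d,-d,np.ones_like(d)],-1)
    return (P@np.linalg.inv(T).T)[...,:3]
def ray(n,uv,z):
    p,f,T=cam(n);I=np.linalg.inv(T);r=I[:3,:3]@np.array([(uv[0]-p["cx"])/f,-(uv[1]-p["cy"])/f,-1]);o=I[:3,3]
    return o+r*(z-o[2])/r[2]
E
python3 - <<'E'
from h import *
for n in("top","side"):
    im,d=grab_frame(n); cv2.imwrite(f"pics/{n}0.png",im[...,::-1]); np.save(f"{n}0.npy",d)
    print(n,camera_params(n))
    for l in["tray","bin","rack","hammer","wax_jar","mug","oblong_large","oblong_small","round_large","round_small","square_large","square_small","divider_a"]:
        print(l,[(np.round(x["extent"]).tolist(),round(x["p"],2)) for x in find_in(n,l)[:4]])
print(read_state())
E
```

```text
pics
top {'vertical_fov': 54.52310255270771, 'cx': 320.59176138206783, 'cy': 198.87997568282123, 'camera_from_world': array([[-0.01298706, -0.99978222, -0.01633577, -0.09557652],
       [ 0.98788109, -0.01535609,  0.15445109, -0.57784903],
       [-0.1546683 , -0.01413193,  0.98786538, -0.97179256],
       [ 0.        ,  0.        ,  0.        ,  1.        ]])}
tray [([286.0, 222.0, 63.0, 103.0], 0.79)]
bin [([384.0, 217.0, 86.0, 111.0], 0.78)]
rack [([187.0, 219.0, 71.0, 48.0], 0.93), ([184.0, 205.0, 67.0, 13.0], 0.51), ([390.0, 130.0, 31.0, 32.0], 0.18)]
hammer [([266.0, 125.0, 91.0, 34.0], 0.85)]
wax_jar [([389.0, 132.0, 27.0, 30.0], 0.8)]
mug [([480.0, 266.0, 49.0, 32.0], 0.95)]
oblong_large [([444.0, 174.0, 17.0, 21.0], 0.92), ([393.0, 184.0, 25.0, 18.0], 0.59)]
oblong_small [([370.0, 217.0, 12.0, 20.0], 0.8)]
round_large [([359.0, 191.0, 20.0, 16.0], 0.73)]
round_small [([369.0, 246.0, 15.0, 14.0], 0.58)]
square_large [([402.0, 246.0, 19.0, 24.0], 0.89), ([394.0, 297.0, 17.0, 20.0], 0.56)]
square_small [([396.0, 214.0, 17.0, 21.0], 0.57), ([267.0, 125.0, 93.0, 32.0], 0.25)]
div
[... 1302 characters left out ...]
3.0, 33.0, 69.0], 0.59)]
{'time': 1.4, 'joint_pos': array([-1.53233981e+00,  1.80787814e-01,  1.60702323e+00,  8.91650557e-06,
        1.35377461e+00, -2.06291896e-01]), 'qd': array([-0.00115911,  0.00079963, -0.00044682, -0.00159008,  0.00170878,
       -0.00145912]), 'joint_torque': array([-8.96478596e-04, -4.44836676e+01, -3.51674080e+01, -3.39862600e-04,
        8.44259284e-04, -7.44825172e-06]), 'tcp_pos': array([ 0.13935407, -0.55786989,  0.25328407]), 'tool_rot': array([3.11809134e+00, 3.83487147e-01, 1.27080210e-05]), 'force': array([-0.48808736, -0.36109174, -0.55201631]), 'moment': array([-0.01776533,  0.00178341, -0.03307009]), 'grip_force': 0.0, 'finger_gap': 0.08557209581554112}
```

```bash
python3 - <<'E'
from h import *
im=cv2.imread("pics/top0.png"); c=im[100:330,140:460]
cv2.imwrite("pics/top0c.png",cv2.resize(c,(800,575),interpolation=cv2.INTER_CUBIC))
im=cv2.imread("pics/side0.png"); c=im[110:370,180:460]
cv2.imwrite("pics/side0c.png",cv2.resize(c,(640,594),interpolation=cv2.INTER_CUBIC))
E
```

```text
(no output)
```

View pics/top0c.png

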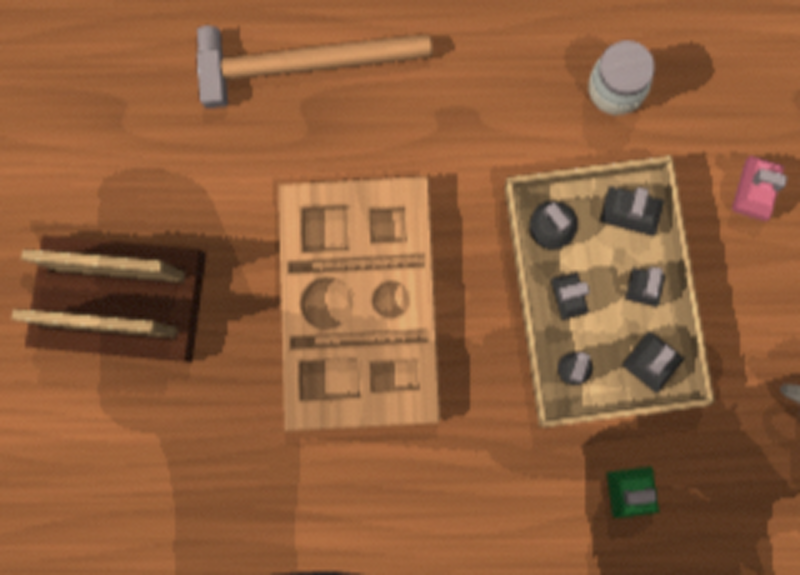

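View pics/side0c.png

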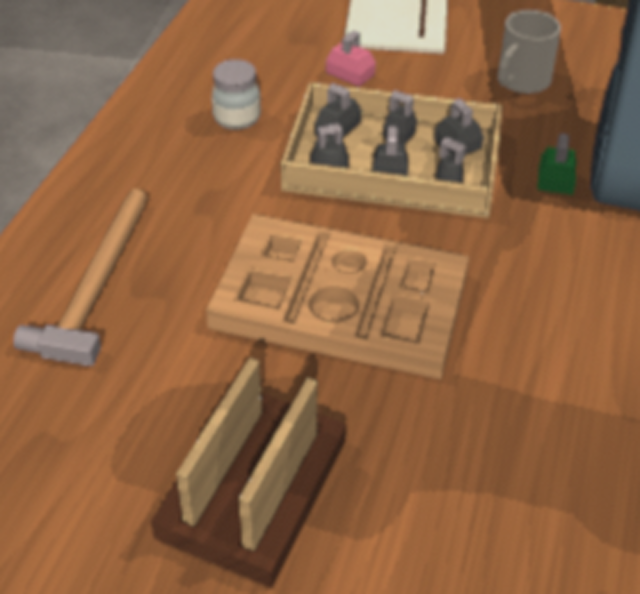

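```bash
cat >> h.py <<'E'
from scipy.optimize import least_squares
def onplane(n,z):
    p,f,T=cam(n);v,u=np.mgrid[0:400,0:640];I=np.linalg.inv(T)
    r=np.stack([(u-p["cx"])/f,-(v-p["cy"])/f,-np.ones(u.shape)],-1)@I[:3,:3].T
    return I[:3,3]+r*((z-I[2,3])/r[...,2])[...,None]
def rect(P):
    (c,s,a)=cv2.minAreaRect(P.astype(np.float32)*1000)
    if s[0]<s[1]: a+=90;s=s[::-1]
    return np.round(c,1),np.round(s,1),round((a+90)%180-90,1)
def tops(n,d,zlo,zhi,box,zp,minpx=8):
    """blobs of pixels with height in zlo..zhi in world box, put on plane zp"""
    W=cloud(n,d);Q=onplane(n,zp)
    m=(W[...,2]>zlo)&(W[...,2]<zhi)&(d>0)&(W[...,0]>box[0])&(W[...,0]<box[1])&(W[...,1]>box[2])&(W[...,1]<box[3])
    k,L,S,C=cv2.connectedComponentsWithStats(m.astype(np.uint8),connectivity=8)
    out=[]
    for i in range(1,k):
        if S[i,4]<minpx: continue
        P=Q[L==i][:,:2]; c=P.mean(0); w,V=np.linalg.eigh(np.cov((P-c).T)); a=np.degrees(np.arctan2(V[1,1],V[0,1]))
        out.append((C[i].round(1),S[i,4],(c*1000).round(1),(np.sqrt(12*w[::-1])*1000).round(1),round((a+90)%180-90,1)))
    return out
E
python3 - <<'E'
from h import *
for n in("top","side"):
    d=np.load(n+"0.npy");W=cloud(n,d)
    print(n,"zero",(d==0).sum())
    for nm,uv in [("tray",(286,222)),("bin",(384,217)),("rack",(187,219))] if n=="top" else [("tray",(328,240)),("bin",(352,175)),("rack",(290,325))]:
        print(nm,W[uv[1],uv[0]])
    c=ray(n,(286,222) if n=="top" else (328,240),.03)
    box=(c[0]-.2,c[0]+.2,c[1]-.11,c[1]+.11)
    m=(abs(W[...,2]-.03)<.006)&(W[...,0]>box[0])&(W[...,0]<box[1])&(W[...,1]>box[2])&(W[...,1]<box[3])
    print("tray z",np.percentile(W[m][:,2],[5,50,95]))
    k,L,S,C=cv2.connectedComponentsWithStats(m.astype(np.uint8)); i=1+np.argmax(S[1:,4])
    Q=onplane(n,.03); print("rect",rect(Q[L==i][:,:2]))
    full=cv2.fillPoly(np.zeros((400,640),np.uint8),cv2.findContours((L==i).astype(np.uint8),0,1)[0],1)
    h=((full==1)&(L!=i)).astype(np.uint8)
    k,L,S,C=cv2.connectedComponentsWithStats(h)
    for j in range(1,k):
        if S[j,4]>12: print("hole",S[j,4],C[j].round(1),(Q[L==j][:,:2].mean(0)*1000).round(1))
    print("straps")
    for o in tops(n,d,.066,.082,(.2,.9,-.5,.1),.074): print(o)
    print("div")
    for o in tops(n,d,.075,.13,(.2,.9,.05,.6),.1): print(o)
E
```

```text
top zero 1072
tray [ 0.51857585 -0.01154541  0.02850448]
bin [ 0.53067435 -0.27354895  0.00355828]
rack [0.53006789 0.25033041 0.0313811 ]
tray z [0.02755743 0.03077049 0.03384385]
rect (array([524.8,  -2.2]), array([260.2, 160.4]), 2.3)
hole 319 [269.6 190.8] [602.6  32.3]
hole 182 [294.6 189.2] [605.8 -34.6]
hole 247 [281.7 204.9] [ 5.641e+02 -3.000e-01]
hole 325 [270.5 220.5] [523.1  29.2]
hole 166 [296.2 219.3] [525.2 -38.7]
hole 267 [283.4 234.9] [484.5  -5. ]
hole 380 [271.5 251. ] [443.2  26.1]
hole 217 [297.5 249.6] [445.9 -41.8]
straps
(array([390.3, 126.3]), np.int32(369), array([ 760.6, -288.4]), array([51.2, 49. ]), np.float64(-27.3))
(array([448.7, 170.2]), np.int32(49), array([ 640.8, -432.4]), array([28.3, 12.7]), np.float64(71.4))
(array([395.3, 180.2]), np.int32(55), array([ 617. , -295.4]), array([30. , 12.3]), np.float64(-17.3))
(array([362.6, 185.9]), np.int32(55), array([ 603.6, -211.7]), array([29.1, 12.6]), np.float64(37.1))
(array([401.1, 211.8]), np.int32(56), array([ 535.8, -306.5]), array([28.9, 12.6]), np.float64(-15.8))
(array([369.5, 215.5]), np.int32(56
[... 1765 characters left out ...]
 np.int32(37), array([ 459. , -305.1]), array([32.2, 17.4]), np.float64(-40.4))
(array([323.4, 166.9]), np.int32(41), array([ 605.7, -206.5]), array([31.1, 18.3]), np.float64(51.2))
(array([351. , 169.3]), np.int32(38), array([ 528.5, -220. ]), array([35.4, 13.6]), np.float64(-75.8))
(array([425.9, 171.8]), np.int32(24), array([ 325.8, -274.5]), array([28.5, 12.9]), np.float64(-82.2))
(array([377.6, 173.6]), np.int32(42), array([ 452.9, -224.1]), array([30.4, 18. ]), np.float64(-27.5))
div
(array([274.9, 296.5]), np.int32(548), array([560.9, 266.2]), array([144.9,  19. ]), np.float64(84.9))
(array([300.8, 306.9]), np.int32(526), array([502.3, 273.6]), array([145.6,  17.1]), np.float64(84.9))
```

```bash
cat >> h.py <<'E'
from scipy.spatial.transform import Rotation as R
def pose():
    s=read_state();M=R.from_rotvec(s["tool_rot"]).as_matrix()
    return s["tcp_pos"]*1000,np.degrees(np.arctan2(M[1,0],M[0,0])),s
def plan(wps,start=None):
    """wps: (x,y,z mm,yaw deg,closure,maxstep mm) -> rows printed; holds: ('h',closure,n)"""
    p,y,s=pose(); p=p.copy(); print("at",p.round(1),round(y,1),"gap",round(s["finger_gap"]*1000,1))
    rows=[]
    for w in wps:
        if w[0]=='h': rows+= [[w[1],0,0,0,0]]*w[2]; continue
        g=np.array(w[:3],float); dy=(w[3]-y+180)%360-180; t=-dy
        n=max(1,int(np.ceil(np.linalg.norm(g-p)/w[5])),int(np.ceil(abs(t)/10)))
        for i in range(n):
            st=(g-p)/(n-i); a=np.radians(y)
            r=[np.cos(a)*st[0]+np.sin(a)*st[1], np.sin(a)*st[0]-np.cos(a)*st[1], -st[2]]
            r=[round(v*2)/2 for v in r]; tt=round(t/(n-i)*2)/2
            p=p+np.array([np.cos(a)*r[0]+np.sin(a)*r[1],np.sin(a)*r[0]-np.cos(a)*r[1],-r[2]]); y-=tt; t-=tt
            rows.append([w[4]]+r+[tt])
    print(len(rows)); print("[" + ",".join("["+",".join(f"{v:g}" for v in r)+"]" for r in rows)+"]")
E
python3 - <<'E'
from h import *
plan([(451,-230,200,-19,0.1,50)])
im=cv2.imread("pics/top0.png")[160:280,335:435]
cv2.imwrite("pics/bin0.png",cv2.resize(im,None,fx=5,fy=5,interpolation=cv2.INTER_CUBIC))
E
```

```text
at [ 139.4 -557.9  253.3] 14.0 gap 85.6
10
[[0.1,38,-24.5,5.5,3.5],[0.1,36.5,-26.5,5.5,3.5],[0.1,35,-28.5,5.5,3.5],[0.1,33,-31,5.5,3],[0.1,31.5,-32.5,5,3.5],[0.1,29.5,-34.5,5.5,3],[0.1,27.5,-36,5,3.5],[0.1,25.5,-37.5,5.5,3],[0.1,23.5,-38.5,5,3.5],[0.1,21,-40,5.5,3]]
```

View pics/bin0.png

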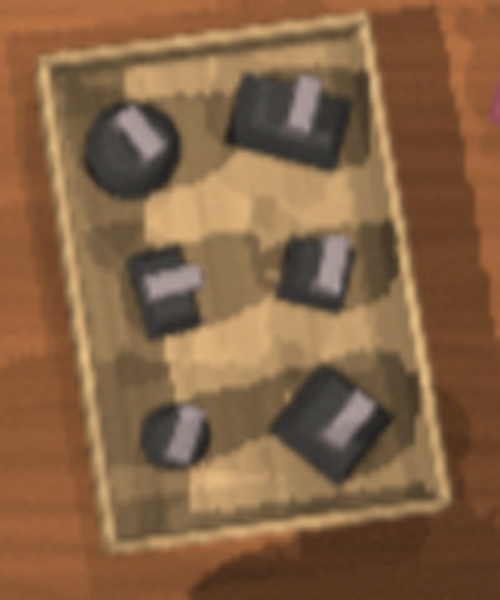

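The scene has six dark bells: round_large (362,190), oblong_large (393,184), oblong_small (369,217), square_small (397,214), round_small (370,246) and square_large (402,244). The look-alikes are the pink oblong (444,174) and the green square (394,297). I start with the dark round_small at (370,246).

apply_moves([
  [0.1,38,-24.5,5.5,3.5],
  [0.1,36.5,-26.5,5.5,3.5],
  [0.1,35,-28.5,5.5,3.5],
  [0.1,33,-31,5.5,3],
  [0.1,31.5,-32.5,5,3.5],
  [0.1,29.5,-34.5,5.5,3],
  [0.1,27.5,-36,5,3.5],
  [0.1,25.5,-37.5,5.5,3],
  [0.1,23.5,-38.5,5,3.5],
  [0.1,21,-40,5.5,3],
  [0.1,0,0,0,0],
])

```text
time: 2.78
tcp_pos: [0.4522, -0.2277, 0.1994]
tool_rot: [-3.099, 0.511, 0.001]
force: [-0.0, -0.1, -0.2]
finger_gap: 0.0386
grip_force: 0.0
```

```bash
python3 - <<'E'
from h import *
plan([(451,-230,100,-19,0.1,50),(451,-230,76,-19,.1,15)])
E
```

```text
at [ 452.2 -227.7  199.4] -18.7 gap 38.6
4
[[0.1,0,1.5,49.5,0],[0.1,-0.5,1,50,0.5],[0.1,0,0,12,0],[0.1,0,0,12,0]]
```

apply_moves([
  [0.1,0,1,50,0],
  [0.1,0,1,49.5,0],
  [0.1,0,0,12,0],
  [0.1,0,0,12,0],
  [0.1,0,0,0,0],
  [0.1,0,0,0,0],
])

```text
time: 3.52
tcp_pos: [0.4512, -0.2327, 0.0778]
tool_rot: [3.097, -0.518, 0.004]
force: [-0.5, -0.5, 0.7]
finger_gap: 0.0381
grip_force: 0.0
```

```bash
python3 - <<'E'
from h import *
plan([(451,-230,76,-19,.1,15)])
E
```

```text
at [ 451.2 -232.7   77.8] -19.0 gap 38.1
1
[[0.1,-1,-2.5,2,0]]
```

apply_moves([
  [0.1,-0.5,-2.5,2,0],
  [0.1,0,0,0,0],
  [1,0,0,0,0],
  [1,0,0,0,0],
  [1,0,0,0,0],
  [1,0,0,0,0],
  [1,0,0,-30,0],
  [1,0,0,-40,0],
  [1,0,0,-40,0],
  [1,0,0,0,0],
  [1,0,0,0,0],
])

```text
time: 4.9
tcp_pos: [0.45, -0.2288, 0.1831]
tool_rot: [-3.098, 0.518, 0.002]
force: [-0.8, 0.5, -2.4]
finger_gap: 0.0105
grip_force: 58.9
```

```bash
python3 - <<'E'
from h import *
plan([(525,-38.7,160,2.3,1,45)])
im,d=grab_frame("top");im2,d2=grab_frame("side")
np.save("top1.npy",d);np.save("side1.npy",d2)
a=cv2.resize(im[120:320,300:480],None,fx=2.2,fy=2.2);b=cv2.resize(im2[60:260,260:440],None,fx=2.2,fy=2.2)
cv2.imwrite("pics/h1.png",np.hstack([a,b])[...,::-1])
E
```

```text
at [ 450.  -228.8  183.1] -19.0 gap 10.5
5
[[1,2,-41,4.5,-4.5],[1,5,-40.5,4.5,-4],[1,8,-40,4.5,-4.5],[1,11,-39.5,5,-4],[1,13.5,-38.5,4.5,-4.5]]
```

View pics/h1.png

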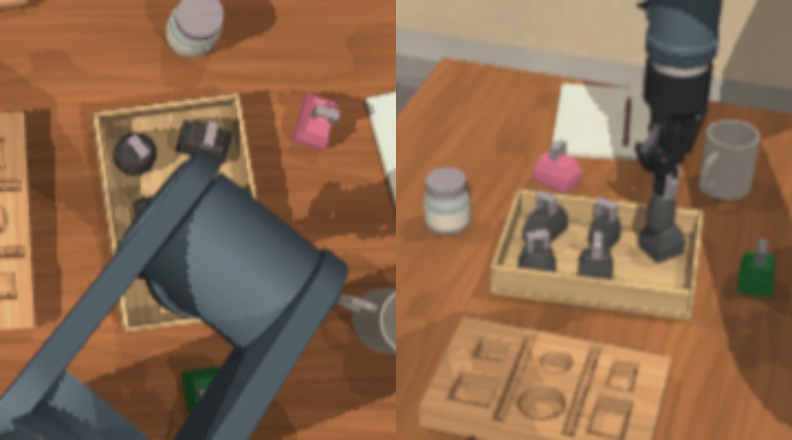

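```bash
python3 - <<'E'
from h import *
d=np.load("side1.npy");W=cloud("side",d)
m=(np.hypot(W[...,0]-.45,W[...,1]+.229)<.05)&(W[...,2]>.09)&(W[...,2]<.24)
P=W[m]*1000
for z in range(90,240,8):
    q=P[(P[:,2]>=z)&(P[:,2]<z+8)]
    if len(q): print(z,len(q),q[:,:2].mean(0).round(1),q[:,:2].min(0).round(1),q[:,:2].max(0).round(1))
q=P[(P[:,2]>109)&(P[:,2]<126)]
f=lambda c:np.hypot(q[:,0]-c[0],q[:,1]-c[1])-18
s=least_squares(f,[450,-229],loss="soft_l1");print(s.x,np.std(f(s.x)),len(q))
plan([(525,-38.7,160,2.3,1,45)])
E
```

```text
106 2 [ 449.7 -217.1] [ 440.7 -220.3] [ 458.7 -213.9]
114 21 [ 450.8 -215.1] [ 435.1 -229.1] [ 465.5 -210.4]
122 27 [ 449.4 -214.5] [ 435.  -225.6] [ 466.3 -207.8]
130 34 [ 450.5 -214.9] [ 434.9 -226.2] [ 467.3 -206.9]
138 38 [ 451.9 -215.9] [ 436.1 -226.4] [ 469.3 -207.7]
146 33 [ 449.9 -218.6] [ 437.1 -233.7] [ 466.5 -211.3]
154 28 [ 451.6 -218.6] [ 438.5 -229.2] [ 465.7 -211.4]
162 19 [ 447.5 -218.2] [ 437. -232.] [ 463.4 -209.5]
170 32 [ 451.5 -216. ] [ 437.3 -229.9] [ 467.8 -207. ]
178 34 [ 448.  -217.6] [ 436.8 -234.9] [ 462.6 -205.9]
186 27 [ 449.5 -216.6] [ 437.4 -237.9] [ 462.5 -207.2]
194 19 [ 444.1 -225.8] [ 437.  -240.8] [ 458.5 -206.8]
202 31 [ 444.5 -222.4] [ 428.1 -255.4] [ 473.8 -190.3]
210 49 [ 449.1 -212.9] [ 427.1 -260.3] [ 476.2 -186.9]
218 40 [ 446.8 -212.6] [ 424.8 -270.2] [ 475.5 -180.8]
226 54 [ 441.8 -223.1] [ 425.  -269.5] [ 461.9 -182.1]
234 31 [ 438.3 -225.6] [ 423.3 -270.5] [ 455.4 -183.1]
[ 453.06837536 -229.88662873] 1.7745469875628683 35
at [ 449.6 -228.5  182.4] -19.0 gap 10.3
5
[[1,2,-41,4.5,-4.5],[1,5,-40.5,4.5,-4],[1,8,-40,4.5,-4.5],[1,11,-39.5,4.5,-4],[1,13.5,-38,4.5,-4.5]]
```

apply_moves([
  [1,2,-41,4.5,-4.5],
  [1,5,-40.5,4.5,-4],
  [1,8,-40,4.5,-4.5],
  [1,11,-39.5,4.5,-4],
  [1,13.5,-38,4.5,-4.5],
  [1,0,0,40,0],
  [1,0,0,0,0],
  [1,0,0,0,0],
])

```text
time: 6.0
tcp_pos: [0.5256, -0.04, 0.1217]
tool_rot: [-3.141, -0.068, 0.002]
force: [0.9, -0.6, -0.9]
finger_gap: 0.0108
grip_force: 58.9
```

```bash
cat >> h.py <<'E'
def dense(n,k=3):
    d=[];ims=None
    for _ in range(k):
        ims,x=grab_frame(n); d.append(np.where(x>0,x,np.nan))
    import warnings; warnings.simplefilter("ignore")
    return ims,np.nan_to_num(np.nanmean(d,0))
E
python3 - <<'E'
from h import *
p,y,s=pose();print(p.round(1),y.round(1),s["force"].round(1))
im,d=dense("side",4);np.save("side2.npy",d);W=cloud("side",d)*1000
m=(np.hypot(W[...,0]-p[0],W[...,1]-p[1])<40)&(W[...,2]>p[2]-75)&(W[...,2]<p[2]-48)
q=W[m];f=lambda c:np.hypot(q[:,0]-c[0],q[:,1]-c[1])-18
s=least_squares(f,p[:2],loss="soft_l1");print(s.x,np.std(f(s.x)),len(q),q[:,2].min())
cv2.imwrite("pics/h2.png",cv2.resize(im[140:300,250:410],None,fx=3.5,fy=3.5,interpolation=cv2.INTER_CUBIC)[...,::-1])
E
```

```text
[525.6 -40.  121.7] 2.5 [ 0.9 -0.6 -0.9]
[529.76039236 -40.48149755] 2.0242108903783746 70 54.31028563622087
```

View pics/h2.png

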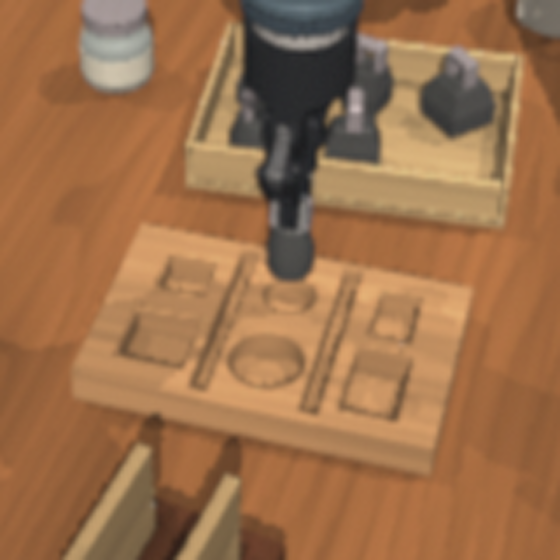

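apply_moves([
  [1,-2,-1.5,0,0],
  [1,0,0,10,0],
  [1,0,0,6,0],
  [1,0,0,3,0],
  [1,0,0,3,0],
  [1,0,0,2,0],
  [1,0,0,2,0],
  [1,0,0,0,0],
])

```text
time: 7.2
tcp_pos: [0.5237, -0.0383, 0.0957]
tool_rot: [-3.141, -0.069, 0.0]
force: [-0.8, -0.8, -1.7]
finger_gap: 0.0105
grip_force: 58.9
```

```bash
python3 - <<'E'
from h import *
p,y,s=pose();print(p.round(1),y.round(1),s["force"].round(1),s["moment"].round(2))
E
```

```text
[523.7 -38.3  95.7] 2.5 [-0.8 -0.8 -1.7] [-0.02  0.01 -0.02]
```

apply_moves([
  [1,0,0,3,0],
  [1,0,0,3,0],
  [1,0,0,3,0],
  [1,0,0,3,0],
  [1,0,0,2,0],
  [1,0,0,2,0],
  [1,0,0,0,0],
])

```text
time: 8.07
tcp_pos: [0.5237, -0.0383, 0.0797]
tool_rot: [-3.141, -0.069, 0.0]
force: [-0.5, 0.1, -1.0]
finger_gap: 0.0104
grip_force: 58.9
```

apply_moves([
  [1,0,0,2,0],
  [1,0,0,0,0],
  [0.1,0,0,0,0],
  [0.1,0,0,0,0],
  [0.1,0,0,-30,0],
  [0.1,0,0,-60,0],
  [0.1,-30,40,-20,0],
  [0.1,-30,50,0,0],
  [0.1,-30,50,0,0],
  [0.1,-30,50,0,0],
  [0.1,0,0,0,0],
  [0.1,0,0,0,0],
])

```text
time: 9.57
tcp_pos: [0.4123, -0.2333, 0.1879]
tool_rot: [-3.141, -0.067, -0.0]
force: [0.2, 0.2, 0.6]
finger_gap: 0.038
grip_force: 0.0
```

```bash
python3 - <<'E'
from h import *
im,d=dense("top",3);np.save("top2.npy",d)
cv2.imwrite("pics/t2.png",cv2.resize(im[150:290,230:450],None,fx=3.5,fy=3.5,interpolation=cv2.INTER_CUBIC)[...,::-1])
for o in tops("top",d,.066,.084,(.35,.7,-.4,.1),.074): print(o)
print(pose()[:2])
E
```

```text
(array([395.2, 180.1]), np.int32(56), array([ 617.4, -295.2]), array([29.8, 12.6]), np.float64(-18.3))
(array([362.5, 185.8]), np.int32(54), array([ 603.8, -211.6]), array([28.5, 12.6]), np.float64(38.1))
(array([401.6, 209.9]), np.int32(37), array([ 540.4, -308. ]), array([19.2, 13. ]), np.float64(-6.4))
(array([295., 218.]), np.int32(55), array([523.9, -39. ]), array([28. , 12.5]), np.float64(0.0))
(array([369.5, 215.5]), np.int32(56), array([ 527.6, -226.7]), array([29.2, 12.5]), np.float64(-75.1))
(array([ 412.84199335, -232.1902709 ,  187.72093579]), np.float64(2.645478287795507))
```

View pics/t2.png

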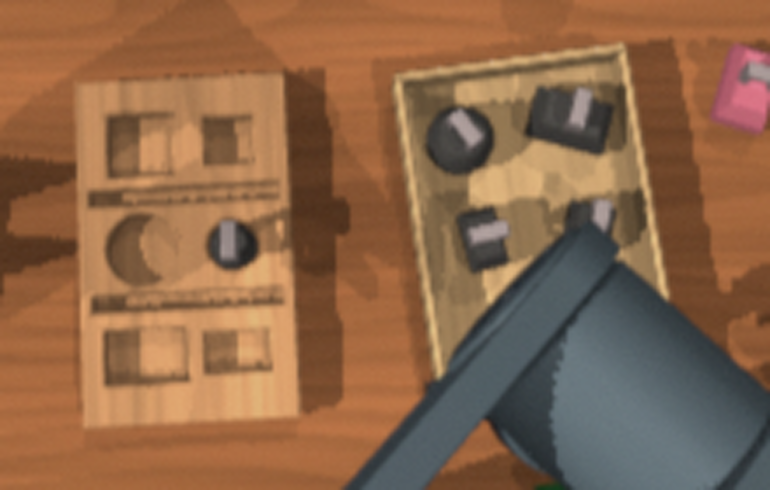

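```bash
python3 - <<'E'
from h import *
plan([(603.6,-211,150,38,0.1,50),(603.6,-211,100,38,0.1,30),('h',.1,3)])
E
```

```text
at [ 412.8 -232.2  187.7] 2.6 gap 38.5
9
[[0.1,48,-3,9.5,-9],[0.1,47.5,4.5,9.5,-9],[0.1,46.5,12,9.5,-8.5],[0.1,44.5,18.5,9,-9],[0.1,0,0,25,0],[0.1,0,0,25,0],[0.1,0,0,0,0],[0.1,0,0,0,0],[0.1,0,0,0,0]]
```

apply_moves([
  [0.1,48,-3,9.5,-9],
  [0.1,47.5,4.5,9.5,-9],
  [0.1,46.5,12,9.5,-8.5],
  [0.1,44.5,18.5,9,-9],
  [0.1,0,0,25,0],
  [0.1,0,0,25,0],
  [0.1,0,0,0,0],
  [0.1,0,0,0,0],
  [0.1,0,0,0,0],
])

```text
time: 10.85
tcp_pos: [0.6041, -0.2129, 0.1019]
tool_rot: [2.968, 1.023, 0.003]
force: [-0.0, -1.5, -0.6]
finger_gap: 0.0384
grip_force: 0.0
```

```bash
python3 - <<'E'
from h import *
plan([(603.6,-211,76,38,.1,12)])
E
```

```text
at [ 604.1 -212.9  101.9] 38.0 gap 38.4
3
[[0.1,0.5,-0.5,8.5,0],[0.1,0,-0.5,8.5,0],[0.1,0.5,-1,9,0]]
```

apply_moves([
  [0.1,0.5,-0.5,8.5,0],
  [0.1,0,-0.5,8.5,0],
  [0.1,0.5,-1,9,0],
  [0.1,0,0,0,0],
  [1,0,0,0,0],
  [1,0,0,0,0],
  [1,0,0,0,0],
  [1,0,0,0,0],
  [1,0,0,-30,0],
  [1,0,0,-55,0],
  [1,0,0,0,0],
  [1,0,0,0,0],
])

```text
time: 12.35
tcp_pos: [0.602, -0.2101, 0.1584]
tool_rot: [-2.969, -1.023, 0.002]
force: [-0.7, 0.2, -4.9]
finger_gap: 0.0106
grip_force: 59.2
```

```bash
python3 - <<'E'
from h import *
plan([(522.9,29.7,155,20,1,50),(522.9,29.7,108,20,1,30),('h',1,3)])
E
```

```text
at [ 602.  -210.1  158.4] 38.0 gap 10.6
11
[[1,14,-39.5,0.5,3],[1,12,-40.5,0.5,3],[1,10,-41,0.5,3],[1,8,-41.5,0.5,3],[1,6,-41.5,0.5,3],[1,3.5,-42,1,3],[1,0,0,23.5,0],[1,0,0,23.5,0],[1,0,0,0,0],[1,0,0,0,0],[1,0,0,0,0]]
```

apply_moves([
  [1,14,-39.5,0,3],
  [1,12,-40.5,0,3],
  [1,10,-41,0,3],
  [1,8,-41.5,0,3],
  [1,6,-41.5,0,3],
  [1,3.5,-42,1,3],
  [1,0,0,23.5,0],
  [1,0,0,23.5,0],
  [1,0,0,0,0],
  [1,0,0,0,0],
  [1,0,0,0,0],
])

```text
time: 13.72
tcp_pos: [0.5242, 0.0291, 0.112]
tool_rot: [3.093, 0.546, 0.002]
force: [0.3, 0.2, -4.1]
finger_gap: 0.0104
grip_force: 59.5
```

```bash
python3 - <<'E'
from h import *
plan([(522.7,29.7,93,20,1,5)])
E
```

```text
at [524.2  29.1 112. ] 20.0 gap 10.4
4
[[1,-0.5,-0.5,5,0],[1,0,0,4.5,0],[1,-0.5,-0.5,5,0],[1,0,0,4.5,0]]
```

apply_moves([
  [1,-0.5,-0.5,3,0],
  [1,-0.5,0,4.5,0],
  [1,-0.5,0,4,0],
  [1,0,0,4,0],
  [1,0,0,2,0],
  [1,0,0,0,0],
])

```text
time: 14.48
tcp_pos: [0.5219, 0.0294, 0.0936]
tool_rot: [-3.094, -0.546, 0.001]
force: [0.7, -0.1, -3.0]
finger_gap: 0.0106
grip_force: 59.5
```

```bash
python3 - <<'E'
from h import *
plan([(522.7,29.7,77.5,20,1,5)])
E
```

```text
at [521.9  29.4  93.6] 20.0 gap 10.6
4
[[1,0,0,4,0],[1,0.5,0,4,0],[1,0,0,4,0],[1,0.5,0,4,0]]
```

apply_moves([
  [1,0,0,4,0],
  [1,0.5,0,4,0],
  [1,0,0,4,0],
  [1,0.5,0,4,0],
  [1,0,0,1,0],
  [1,0,0,0,0],
  [0.1,0,0,0,0],
  [0.1,0,0,0,0],
  [0.1,0,0,-30,0],
  [0.1,0,0,-60,0],
  [0.1,0,0,0,0],
  [0.1,0,0,0,0],
])

```text
time: 15.98
tcp_pos: [0.523, 0.0297, 0.1671]
tool_rot: [3.093, 0.546, 0.002]
force: [-0.4, 0.0, -0.4]
finger_gap: 0.0384
grip_force: 0.0
```

```bash
python3 - <<'E'
from h import *
im,d=dense("top",1)
for o in tops("top",d,.066,.084,(.35,.7,-.4,.1),.074): print(o)
plan([(527.4,-226.2,170,-75,0.1,50),(527.4,-226.2,115,-75,0.1,30),('h',.1,2)])
E
```

```text
(array([395.3, 180.1]), np.int32(56), array([ 617.4, -295.4]), array([29.8, 12.7]), np.float64(-15.7))
(array([401.1, 211.7]), np.int32(55), array([ 535.8, -306.4]), array([29.1, 12.4]), np.float64(-15.9))
(array([295., 218.]), np.int32(55), array([523.9, -39. ]), array([28. , 12.5]), np.float64(0.0))
(array([369.4, 215.5]), np.int32(56), array([ 527.5, -226.7]), array([29.5, 12.5]), np.float64(-74.1))
(array([269.7, 221.3]), np.int32(23), array([516.5,  24.8]), array([16.4, 10.6]), np.float64(-5.3))
(array([404.4, 243. ]), np.int32(56), array([ 457.4, -311.1]), array([29.2, 12.2]), np.float64(-41.8))
at [522.3  29.8 166.1] 20.0 gap 38.5
14
[[0.1,-8.5,24,-0.5,9.5],[0.1,-4,25.5,-0.5,9.5],[0.1,0,25.5,-0.5,9.5],[0.1,4.5,25,-0.5,9.5],[0.1,8.5,24,-0.5,9.5],[0.1,12,22.5,-0.5,9.5],[0.1,16,20.5,0,9.5],[0.1,19,17.5,-0.5,9.5],[0.1,21.5,14,0,9.5],[0.1,23.5,10,-0.5,9.5],[0.1,0,0,27.5,0],[0.1,0,0,27.5,0],[0.1,0,0,0,0],[0.1,0,0,0,0]]
```

apply_moves([
  [0.1,-8.5,24,-0.5,9.5],
  [0.1,-4,25.5,-0.5,9.5],
  [0.1,0,25.5,-0.5,9.5],
  [0.1,4.5,25,-0.5,9.5],
  [0.1,8.5,24,-0.5,9.5],
  [0.1,12,22.5,-0.5,9.5],
  [0.1,16,20.5,0,9.5],
  [0.1,19,17.5,-0.5,9.5],
  [0.1,21.5,14,0,9.5],
  [0.1,23.5,10,-0.5,9.5],
])

```text
time: 17.27
tcp_pos: [0.527, -0.2266, 0.1687]
tool_rot: [2.487, -1.919, -0.006]
force: [0.7, 0.9, -0.1]
finger_gap: 0.0381
grip_force: 0.0
```

apply_moves([
  [0.1,0,0,30,0],
  [0.1,0,0,30,0],
  [0.1,0,0,0,0],
  [0.1,0,0,0,0],
  [0.1,0,0,0,0],
])

```text
time: 17.9
tcp_pos: [0.5288, -0.2268, 0.1121]
tool_rot: [-2.493, 1.912, -0.003]
force: [0.1, 0.6, 0.5]
finger_gap: 0.0386
grip_force: 0.0
```

```bash
python3 - <<'E'
from h import *
plan([(527.4,-226.2,76,-75,.1,12)])
im,d=dense("top",1)
for o in tops("top",d,.066,.084,(.35,.7,-.1,.1),.074): print(o)
E
```

```text
at [ 528.8 -226.8  112.1] -75.0 gap 38.6
4
[[0.1,0,0.5,9,0],[0.1,-0.5,0,9,0],[0.1,0,0.5,9,0],[0.1,-0.5,0,9,0]]
(array([268.2, 218.7]), np.int32(58), array([523.3,  28.7]), array([29.7, 12.6]), np.float64(20.8))
(array([295., 218.]), np.int32(54), array([523.9, -39.1]), array([28.3, 12.5]), np.float64(0.0))
```

apply_moves([
  [0.1,0,1,9,0],
  [0.1,-0.5,0,9,0],
  [0.1,0,0.5,9,0],
  [0.1,-0.5,0,9,0],
  [0.1,0,0,0,0],
  [1,0,0,0,0],
  [1,0,0,0,0],
  [1,0,0,0,0],
  [1,0,0,0,0],
  [1,0,0,-30,0],
  [1,0,0,-60,0],
  [1,0,0,0,0],
])

```text
time: 19.45
tcp_pos: [0.5292, -0.2279, 0.1703]
tool_rot: [-2.493, 1.911, -0.016]
force: [0.5, -1.7, -2.3]
finger_gap: 0.0102
grip_force: 59.1
```

```bash
python3 - <<'E'
from h import *
plan([(445.7,-41.3,160,2.3,1,50),(445.7,-41.3,112,2.3,1,30),('h',1,2)])
E
```

```text
at [ 529.2 -227.9  170.3] -75.0 gap 10.2
12
[[1,-25,4,1.5,-9.5],[1,-25.5,0,1.5,-9.5],[1,-25,-4.5,1,-9.5],[1,-24,-8.5,1.5,-10],[1,-22.5,-12.5,1,-9.5],[1,-20,-16,1.5,-10],[1,-17,-19.5,1,-9.5],[1,-13,-22,1.5,-10],[1,0,0,24,0],[1,0,0,24,0],[1,0,0,0,0],[1,0,0,0,0]]
```

apply_moves([
  [1,-25,4,1.5,-9.5],
  [1,-25.5,0,1.5,-9.5],
  [1,-25,-4.5,1,-9.5],
  [1,-24,-8.5,1.5,-10],
  [1,-22.5,-12.5,1,-9.5],
  [1,-20,-16,1.5,-10],
  [1,-17,-19.5,1,-9.5],
  [1,-13,-22,1.5,-10],
  [1,0,0,24,0],
  [1,0,0,24,0],
  [1,0,0,0,0],
  [1,0,0,0,0],
])

```text
time: 20.95
tcp_pos: [0.443, -0.0392, 0.1065]
tool_rot: [-3.141, -0.069, 0.0]
force: [0.5, 0.1, -1.0]
finger_gap: 0.0108
grip_force: 58.9
```

```bash
python3 - <<'E'
from h import *
plan([(445.7,-41.3,93,2.3,1,5)])
E
```

```text
at [443.  -39.2 106.5] 2.5 gap 10.8
3
[[1,1,0.5,4.5,0],[1,1,1,4.5,0],[1,0.5,0.5,4.5,0]]
```

apply_moves([
  [1,3.5,2,0,0],
  [1,0,0,0,0],
  [1,0,0,0,0],
])

```text
time: 21.32
tcp_pos: [0.4468, -0.0411, 0.1067]
tool_rot: [3.141, 0.069, 0.001]
force: [-0.2, 0.7, -2.1]
finger_gap: 0.0106
grip_force: 59.0
```

```bash
python3 - <<'E'
from h import *
plan([(446.3,-41.3,93,2.3,1,5)])
im,d=dense("side",1)
cv2.imwrite("pics/h3.png",cv2.resize(im[180:280,290:390],None,fx=5,fy=5,interpolation=cv2.INTER_CUBIC)[...,::-1])
E
```

```text
at [446.8 -41.1 106.7] 2.5 gap 10.6
3
[[1,0,0,4.5,0],[1,0,0,4.5,0],[1,-0.5,0,4.5,0]]
```

View pics/h3.png

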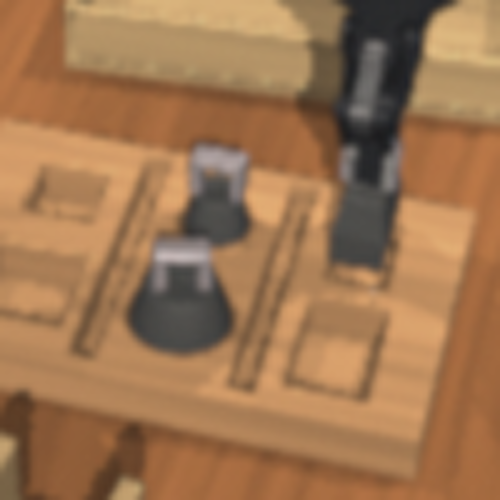

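apply_moves([
  [1,-0.5,0,3,0],
  [1,0,0,3,0],
  [1,0,0,3,0],
  [1,0,0,3,0],
  [1,0,0,2,0],
  [1,0,0,0,0],
])

```text
time: 22.12
tcp_pos: [0.4458, -0.041, 0.0921]
tool_rot: [-3.141, -0.069, 0.001]
force: [-0.5, 0.0, -2.9]
finger_gap: 0.0107
grip_force: 59.0
```

```bash
python3 - <<'E'
from h import *
plan([(446.3,-41.3,77.5,2.3,1,5)])
E
```

```text
at [445.8 -41.   92.1] 2.5 gap 10.7
3
[[1,0,0,5,0],[1,0,0,5,0],[1,0.5,0.5,4.5,0]]
```

apply_moves([
  [1,0,0,5,0],
  [1,0,0,5,0],
  [1,0,0,4,0],
  [1,0,0,1,0],
  [1,0,0,0,0],
  [0.1,0,0,0,0],
  [0.1,0,0,0,0],
  [0.1,0,0,-30,0],
  [0.1,0,0,-50,0],
  [0.1,0,0,0,0],
  [0.1,0,0,0,0],
])

```text
time: 23.5
tcp_pos: [0.4458, -0.041, 0.1571]
tool_rot: [3.141, 0.069, 0.0]
force: [0.3, -0.3, 0.8]
finger_gap: 0.0384
grip_force: 0.0
```

```bash
python3 - <<'E'
from h import *
im,d=dense("top",1)
for o in tops("top",d,.066,.084,(.35,.7,-.4,.1),.074): print(o)
plan([(535.6,-305.9,160,-16,0.1,50),(535.6,-305.9,108,-16,0.1,30),('h',.1,2)])
E
```

```text
(array([395.2, 180.1]), np.int32(55), array([ 617.2, -295.3]), array([29.6, 12.3]), np.float64(-19.7))
(array([401. , 211.8]), np.int32(56), array([ 535.7, -306.3]), array([29.3, 12.5]), np.float64(-17.7))
(array([295.1, 216.3]), np.int32(37), array([528.3, -39.2]), array([19.8, 12.5]), np.float64(5.2))
(array([404.3, 243.1]), np.int32(58), array([ 457.2, -311. ]), array([29.5, 12.2]), np.float64(-42.4))
at [445.3 -40.8 156.4] 2.5 gap 38.5
10
[[0.1,13,45,-0.5,3],[0.1,15.5,44,-0.5,3],[0.1,17.5,43,-0.5,3],[0.1,20,42,-0.5,3],[0.1,22,41,-1,3.5],[0.1,25,40,-0.5,3],[0.1,0,0,26,0],[0.1,0,0,26,0],[0.1,0,0,0,0],[0.1,0,0,0,0]]
```

apply_moves([
  [0.1,13,45,-0.5,3],
  [0.1,15.5,44,-0.5,3],
  [0.1,17.5,43,-0.5,3],
  [0.1,20,42,-0.5,3],
  [0.1,22,41,-1,3.5],
  [0.1,25,40,-0.5,3],
  [0.1,0,0,26,0],
  [0.1,0,0,26,0],
  [0.1,0,0,0,0],
  [0.1,0,0,0,0],
  [0.1,0,0,0,0],
])

```text
time: 24.92
tcp_pos: [0.5371, -0.3065, 0.11]
tool_rot: [3.11, -0.436, 0.003]
force: [0.5, -0.0, 0.2]
finger_gap: 0.0384
grip_force: 0.0
```

```bash
python3 - <<'E'
from h import *
plan([(535.6,-305.9,76,-16,.1,12)])
im,d=dense("top",1)
for o in tops("top",d,.066,.084,(.35,.7,-.1,.1),.074): print(o)
E
```

```text
at [ 537.1 -306.5  110. ] -16.0 gap 38.4
3
[[0.1,-0.5,0,11.5,0],[0.1,-0.5,0,11,0],[0.1,-0.5,0,11.5,0]]
(array([268.2, 218.7]), np.int32(58), array([523.3,  28.7]), array([29.7, 12.6]), np.float64(20.8))
(array([295., 218.]), np.int32(55), array([523.9, -39. ]), array([28. , 12.5]), np.float64(0.0))
(array([296., 249.]), np.int32(55), array([446.3, -41.3]), array([27.3, 12.3]), np.float64(-0.0))
```

apply_moves([
  [0.1,-0.5,0,11.5,0],
  [0.1,-0.5,0,11,0],
  [0.1,-0.5,0,11.5,0],
  [0.1,0,0,0,0],
  [1,0,0,0,0],
  [1,0,0,0,0],
  [1,0,0,0,0],
  [1,0,0,0,0],
  [1,0,0,-30,0],
  [1,0,0,-60,0],
  [1,0,0,0,0],
  [1,0,0,0,0],
])

```text
time: 26.48
tcp_pos: [0.5346, -0.3054, 0.1643]
tool_rot: [-3.111, 0.436, 0.001]
force: [1.2, -0.1, -3.0]
finger_gap: 0.0105
grip_force: 58.8
```

```bash
python3 - <<'E'
from h import *
plan([(605.6,-34.1,163,2.3,1,50),(605.6,-34.1,112,2.3,1,30),('h',1,3)])
E
```

```text
at [ 534.6 -305.4  164.3] -16.0 gap 10.5
11
[[1,-1,-46.5,0,-3],[1,1.5,-47,0.5,-3],[1,4,-46.5,0,-3],[1,6,-46.5,0.5,-3],[1,8.5,-46,0,-3],[1,11,-45,0.5,-3.5],[1,0,0,25.5,0],[1,0,0,25.5,0],[1,0,0,0,0],[1,0,0,0,0],[1,0,0,0,0]]
```

apply_moves([
  [1,-1,-46.5,0,-3],
  [1,1.5,-47,0.5,-3],
  [1,4,-46.5,0,-3],
  [1,6,-46.5,0.5,-3],
  [1,8.5,-46,0,-3],
  [1,11,-45,0.5,-3.5],
  [1,0,0,25.5,0],
  [1,0,0,25.5,0],
  [1,0,0,0,0],
  [1,0,0,0,0],
  [1,0,0,0,0],
])

```text
time: 27.85
tcp_pos: [0.6065, -0.035, 0.1133]
tool_rot: [3.14, 0.069, 0.003]
force: [0.0, -0.2, -2.8]
finger_gap: 0.0105
grip_force: 59.0
```

```bash
python3 - <<'E'
from h import *
plan([(605.6,-34.1,93,2.3,1,5)])
E
```

```text
at [606.5 -35.  113.3] 2.5 gap 10.5
5
[[1,0,0,4,0],[1,0,0,4,0],[1,-0.5,-0.5,4,0],[1,0,0,4,0],[1,-0.5,-0.5,4.5,0]]
```

apply_moves([
  [1,-0.5,-0.5,4,0],
  [1,-0.5,-0.5,4,0],
  [1,0,0,4,0],
  [1,0,0,4,0],
  [1,0,0,3.5,0],
  [1,0,0,0,0],
])

```text
time: 28.6
tcp_pos: [0.6045, -0.0336, 0.0923]
tool_rot: [-3.141, -0.069, 0.001]
force: [0.2, -0.1, -1.5]
finger_gap: 0.0107
grip_force: 59.0
```

```bash
python3 - <<'E'
from h import *
plan([(605.6,-34.1,77.5,2.3,1,5)])
E
```

```text
at [604.5 -33.6  92.3] 2.5 gap 10.7
3
[[1,0.5,0,5,0],[1,0.5,0.5,5,0],[1,0,0,5,0]]
```

apply_moves([
  [1,0.5,0,5,0],
  [1,0.5,0.5,5,0],
  [1,0,0,4,0],
  [1,0,0,1,0],
  [1,0,0,0,0],
  [0.1,0,0,0,0],
  [0.1,0,0,0,0],
  [0.1,0,0,-30,0],
  [0.1,0,0,-50,0],
  [0.1,0,0,0,0],
  [0.1,0,0,0,0],
])

```text
time: 29.98
tcp_pos: [0.6058, -0.0341, 0.1579]
tool_rot: [3.141, 0.069, 0.001]
force: [0.4, -0.1, 0.0]
finger_gap: 0.0385
grip_force: 0.0
```

```bash
python3 - <<'E'
from h import *
im,d=dense("top",2)
for o in tops("top",d,.066,.084,(.35,.7,-.4,.1),.074): print(o)
plan([(457,-310.5,165,-42,0.1,50),(457,-310.5,108,-42,0.1,30),('h',.1,3)])
E
```

```text
(array([395.3, 180. ]), np.int32(55), array([ 617.6, -295.4]), array([29.3, 12.5]), np.float64(-17.2))
(array([295. , 218.1]), np.int32(54), array([523.7, -39.1]), array([27.6, 12.4]), np.float64(-1.4))
(array([404.3, 243.1]), np.int32(58), array([ 457.2, -311. ]), array([29.5, 12.2]), np.float64(-42.4))
(array([296., 249.]), np.int32(55), array([446.3, -41.3]), array([27.3, 12.3]), np.float64(-0.0))
at [604.9 -33.9 156.4] 2.5 gap 38.3
12
[[0.1,-23,38.5,-1,6.5],[0.1,-18.5,41,-1.5,6.5],[0.1,-13.5,42.5,-1,6.5],[0.1,-8.5,44,-1.5,6.5],[0.1,-3.5,44.5,-1,6],[0.1,1,45,-1.5,6.5],[0.1,6,44.5,-1,6],[0.1,0,0,28.5,0],[0.1,0,0,28.5,0],[0.1,0,0,0,0],[0.1,0,0,0,0],[0.1,0,0,0,0]]
```

apply_moves([
  [0.1,-23,38.5,-1,6.5],
  [0.1,-18.5,41,-1.5,6.5],
  [0.1,-13.5,42.5,-1,6.5],
  [0.1,-8.5,44,-1.5,6.5],
  [0.1,-3.5,44.5,-1,6],
  [0.1,1,45,-1.5,6.5],
  [0.1,6,44.5,-1,6],
  [0.1,0,0,28.5,0],
  [0.1,0,0,28.5,0],
  [0.1,0,0,0,0],
  [0.1,0,0,0,0],
  [0.1,0,0,0,0],
])

```text
time: 31.58
tcp_pos: [0.4585, -0.3113, 0.1105]
tool_rot: [2.933, -1.124, 0.003]
force: [-0.2, 0.7, 1.1]
finger_gap: 0.0385
grip_force: 0.0
```

```bash
python3 - <<'E'
from h import *
plan([(457,-310.5,76,-42,.1,12)])
im,d=dense("top",1)
for o in tops("top",d,.066,.084,(.35,.7,-.1,.1),.074): print(o)
E
```

```text
at [ 458.5 -311.3  110.5] -42.0 gap 38.5
3
[[0.1,-0.5,0,11.5,0],[0.1,-0.5,0,11.5,0],[0.1,-0.5,0.5,11.5,0]]
(array([293., 186.]), np.int32(55), array([606.2, -34.1]), array([28.8, 12.7]), np.float64(0.1))
(array([268.2, 218.7]), np.int32(58), array([523.3,  28.7]), array([29.7, 12.6]), np.float64(20.8))
(array([295., 218.]), np.int32(55), array([523.9, -39. ]), array([28. , 12.5]), np.float64(0.0))
(array([296., 249.]), np.int32(55), array([446.3, -41.3]), array([27.3, 12.3]), np.float64(-0.0))
```

apply_moves([
  [0.1,-0.5,0,11.5,0],
  [0.1,-0.5,0,11.5,0],
  [0.1,-0.5,0.5,11.5,0],
  [0.1,0,0,0,0],
  [1,0,0,0,0],
  [1,0,0,0,0],
  [1,0,0,0,0],
  [1,0,0,0,0],
  [1,0,0,-30,0],
  [1,0,0,-60,0],
  [1,0,0,0,0],
  [1,0,0,0,0],
])

```text
time: 33.12
tcp_pos: [0.4558, -0.3096, 0.1639]
tool_rot: [-2.933, 1.125, 0.002]
force: [-0.0, 0.2, -3.2]
finger_gap: 0.0104
grip_force: 59.0
```

```bash
python3 - <<'E'
from h import *
plan([(602.4,32.8,166,2.3,1,50),(602.4,32.8,112,2.3,1,30),('h',1,3)])
E
```

```text
at [ 455.8 -309.6  163.9] -42.0 gap 10.4
13
[[1,-15,-44,-0.5,-5.5],[1,-10.5,-45.5,0,-5.5],[1,-6.5,-46,-0.5,-5.5],[1,-2,-46.5,0,-5.5],[1,2.5,-46.5,-0.5,-5.5],[1,7,-46,0,-5.5],[1,11.5,-45,-0.5,-5.5],[1,16,-44,0,-6],[1,0,0,27,0],[1,0,0,27,0],[1,0,0,0,0],[1,0,0,0,0],[1,0,0,0,0]]
```

apply_moves([
  [1,-15,-44,-0.5,-5.5],
  [1,-10.5,-45.5,0,-5.5],
  [1,-6.5,-46,-0.5,-5.5],
  [1,-2,-46.5,0,-5.5],
  [1,2.5,-46.5,-0.5,-5.5],
  [1,7,-46,0,-5.5],
  [1,11.5,-45,-0.5,-5.5],
  [1,16,-44,0,-6],
  [1,0,0,26,0],
  [1,0,0,26,0],
  [1,0,0,0,0],
  [1,0,0,0,0],
])

```text
time: 34.62
tcp_pos: [0.6026, 0.0322, 0.1143]
tool_rot: [-3.141, -0.069, 0.002]
force: [0.3, 0.1, -2.4]
finger_gap: 0.0106
grip_force: 59.1
```

```bash
python3 - <<'E'
from h import *
plan([(602.4,32.8,93,2.3,1,5)])
E
```

```text
at [602.6  32.2 114.3] 2.5 gap 10.6
5
[[1,0,0,4.5,0],[1,0,0,4,0],[1,0,0,4.5,0],[1,0,-0.5,4,0],[1,0,0,4.5,0]]
```

apply_moves([
  [1,0,-0.5,4.5,0],
  [1,0,0,4,0],
  [1,0,0,4.5,0],
  [1,0,0,4,0],
  [1,0,0,4,0],
  [1,0,0,0,0],
])

```text
time: 35.38
tcp_pos: [0.6027, 0.0328, 0.0933]
tool_rot: [-3.141, -0.069, 0.001]
force: [1.1, -0.0, -3.6]
finger_gap: 0.0104
grip_force: 59.2
```

```bash
python3 - <<'E'
from h import *
plan([(602.4,32.8,77.5,2.3,1,5)])
E
```

```text
at [602.7  32.8  93.3] 2.5 gap 10.4
4
[[1,0,0,4,0],[1,0,0,4,0],[1,0,0,4,0],[1,-0.5,0,4,0]]
```

apply_moves([
  [1,0,0,4,0],
  [1,0,0,4,0],
  [1,0,0,4,0],
  [1,0,0,4,0],
  [1,0,0,0.5,0],
  [1,0,0,0,0],
  [0.1,0,0,0,0],
  [0.1,0,0,0,0],
  [0.1,0,0,-30,0],
  [0.1,0,0,-50,0],
  [0.1,0,0,0,0],
  [0.1,0,0,0,0],
])

```text
time: 36.88
tcp_pos: [0.603, 0.0328, 0.1574]
tool_rot: [3.141, 0.069, 0.001]
force: [0.5, 0.4, -0.7]
finger_gap: 0.0385
grip_force: 0.0
```

```bash
python3 - <<'E'
from h import *
im,d=dense("top",2)
for o in tops("top",d,.066,.084,(.35,.7,-.4,.1),.074): print(o)
plan([(617.2,-294.8,160,-17.5,0.1,50),(617.2,-294.8,108,-17.5,0.1,30),('h',.1,3)])
E
```

```text
(array([395.3, 180.1]), np.int32(56), array([ 617.4, -295.4]), array([29.8, 12.7]), np.float64(-15.7))
(array([293., 186.]), np.int32(55), array([606.2, -34.1]), array([28.8, 12.7]), np.float64(0.1))
(array([267., 189.]), np.int32(45), array([599.4,  32.4]), array([23.5, 12.7]), np.float64(1.1))
(array([268.2, 218.7]), np.int32(58), array([523.3,  28.7]), array([29.7, 12.6]), np.float64(20.8))
(array([295., 218.]), np.int32(55), array([523.9, -39. ]), array([28. , 12.5]), np.float64(0.0))
(array([296., 249.]), np.int32(55), array([446.3, -41.3]), array([27.3, 12.3]), np.float64(-0.0))
at [602.1  32.9 155.9] 2.5 gap 38.8
12
[[0.1,0,47,-0.5,3],[0.1,2.5,47,-0.5,3],[0.1,5,46.5,-0.5,3],[0.1,7.5,46,-0.5,3],[0.1,10,46,-0.5,2.5],[0.1,12,45.5,-1,3],[0.1,14,44.5,-0.5,2.5],[0.1,0,0,26,0],[0.1,0,0,26,0],[0.1,0,0,0,0],[0.1,0,0,0,0],[0.1,0,0,0,0]]
```

apply_moves([
  [0.1,0,47,-0.5,3],
  [0.1,2.5,47,-0.5,3],
  [0.1,5,46.5,-0.5,3],
  [0.1,7.5,46,-0.5,3],
  [0.1,10,46,-0.5,2.5],
  [0.1,12,45.5,-1,3],
  [0.1,14,44.5,-0.5,2.5],
  [0.1,0,0,26,0],
  [0.1,0,0,26,0],
  [0.1,0,0,0,0],
  [0.1,0,0,0,0],
  [0.1,0,0,0,0],
])

```text
time: 38.48
tcp_pos: [0.619, -0.2954, 0.1107]
tool_rot: [3.104, -0.477, 0.003]
force: [0.6, -0.8, 1.0]
finger_gap: 0.0385
grip_force: 0.0
```

```bash
python3 - <<'E'
from h import *
plan([(617.2,-294.8,76,-17.3,.1,12)])
E
```

```text
at [ 619.  -295.4  110.7] -17.5 gap 38.5
3
[[0.1,-0.5,0,11.5,0],[0.1,-0.5,0,11.5,0],[0.1,-1,0,11.5,0]]
```

apply_moves([
  [0.1,-0.5,0,11.5,0],
  [0.1,-0.5,0,11.5,0],
  [0.1,-0.5,0,11.5,0],
  [0.1,0,0,0,0],
  [1,0,0,0,0],
  [1,0,0,0,0],
  [1,0,0,0,0],
  [1,0,0,0,0],
  [1,0,0,-30,0],
  [1,0,0,-60,0],
  [1,0,0,0,0],
  [1,0,0,0,0],
])

```text
time: 39.98
tcp_pos: [0.6164, -0.2942, 0.1642]
tool_rot: [-3.105, 0.477, 0.001]
force: [-0.8, 0.5, -3.4]
finger_gap: 0.0107
grip_force: 59.0
```

```bash
python3 - <<'E'
from h import *
plan([(443,26.6,166,2.3,1,50),(443,26.6,112,2.3,1,30),('h',1,3)])
E
```

```text
at [ 616.4 -294.2  164.2] -17.5 gap 10.7
13
[[1,-32.5,-31.5,0,-2.5],[1,-31.5,-33,-0.5,-2.5],[1,-30,-34.5,0,-2.5],[1,-28,-36,-0.5,-2.5],[1,-26.5,-37,0,-2.5],[1,-25,-38,-0.5,-2.5],[1,-23.5,-39,0,-2.5],[1,-22,-40.5,-0.5,-2.5],[1,0,0,27,0],[1,0,0,27,0],[1,0,0,0,0],[1,0,0,0,0],[1,0,0,0,0]]
```

apply_moves([
  [1,-32.5,-31.5,-0.5,-2.5],
  [1,-31.5,-33,-0.5,-2.5],
  [1,-30,-34.5,0,-2.5],
  [1,-28,-36,-0.5,-2.5],
  [1,-26.5,-37,0,-2.5],
  [1,-25,-38,-0.5,-2.5],
  [1,-23.5,-39,0,-2.5],
  [1,-22,-40.5,0,-2.5],
  [1,0,0,24,0],
  [1,0,0,24,0],
  [1,0,0,0,0],
  [1,0,0,0,0],
])

```text
time: 41.48
tcp_pos: [0.4429, 0.0263, 0.1185]
tool_rot: [-3.14, -0.069, 0.002]
force: [0.6, 0.1, -3.7]
finger_gap: 0.0109
grip_force: 59.1
```

```bash
python3 - <<'E'
from h import *
plan([(443,26.6,93,2.3,1,5)])
E
```

```text
at [442.9  26.3 118.5] 2.5 gap 10.9
6
[[1,0,0,4.5,0],[1,0,0,4,0],[1,0,0,4.5,0],[1,0,0,4,0],[1,0,0,4.5,0],[1,0,-0.5,4,0]]
```

apply_moves([
  [1,0,0,4.5,0],
  [1,0,0,4,0],
  [1,0,0,4.5,0],
  [1,0,0,4,0],
  [1,0,0,4.5,0],
  [1,0,0,4,0],
  [1,0,0,0,0],
])

```text
time: 42.35
tcp_pos: [0.443, 0.0263, 0.0929]
tool_rot: [-3.141, -0.069, 0.001]
force: [-0.1, -0.2, -2.5]
finger_gap: 0.0103
grip_force: 59.1
```

```bash
python3 - <<'E'
from h import *
plan([(443,26.6,77.5,2.3,1,5)])
E
```

```text
at [443.   26.3  92.9] 2.5 gap 10.3
4
[[1,0,0,4,0],[1,0,0,4,0],[1,0,0,3.5,0],[1,0,-0.5,4,0]]
```

apply_moves([
  [1,0,0,4,0],
  [1,0,0,4,0],
  [1,0,0,3.5,0],
  [1,0,-0.5,4,0],
  [1,0,0,0.5,0],
  [1,0,0,0,0],
  [0.1,0,0,0,0],
  [0.1,0,0,0,0],
  [0.1,0,0,-30,0],
  [0.1,0,0,-60,0],
  [0.1,-30,40,-20,0],
  [0.1,-30,40,0,0],
])

```text
time: 43.85
tcp_pos: [0.388, -0.0571, 0.1899]
tool_rot: [3.138, 0.073, 0.009]
force: [0.2, -1.1, -0.6]
finger_gap: 0.038
grip_force: 0.0
```

apply_moves([
  [0.1,0,40,0,0],
  [0.1,0,45,0,0],
  [0.1,0,45,0,0],
  [0.1,0,45,0,0],
  [0.1,0,0,0,0],
  [0.1,0,0,0,0],
])

```text
time: 44.6
tcp_pos: [0.3944, -0.2302, 0.1871]
tool_rot: [-3.14, -0.068, 0.0]
force: [-0.6, -0.3, -0.1]
finger_gap: 0.0382
grip_force: 0.0
```

```bash
python3 - <<'E'
from h import *
im,d=dense("top",3);np.save("top3.npy",d)
for o in tops("top",d,.066,.084,(.35,.7,-.4,.1),.076): print(o)
for lo in (.09,.096):
  for o in tops("top",d,lo,.13,(.4,.65,.15,.4),.1): print(lo,o)
W=cloud("top",d);Q=onplane("top",.1)
m=(W[...,2]>.092)&(W[...,1]>.15)&(W[...,0]>.4)&(W[...,0]<.65)
k,L=cv2.connectedComponents(m.astype(np.uint8))
for i in range(1,k):
    if (L==i).sum()>50: print(rect(Q[L==i][:,:2]),W[L==i][:,2].mean())
cv2.imwrite("pics/t3.png",cv2.resize(im[150:290,130:330],None,fx=4,fy=4,interpolation=cv2.INTER_CUBIC)[...,::-1])
print(pose()[:2])
E
```

```text
(array([293. , 185.9]), np.int32(54), array([606. , -34.4]), array([28.3, 12.5]), np.float64(1.4))
(array([267. , 187.4]), np.int32(59), array([603.2,  32.2]), array([30.9, 12.7]), np.float64(0.2))
(array([268.2, 218.7]), np.int32(58), array([523.1,  28.4]), array([29.6, 12.6]), np.float64(20.8))
(array([295., 218.]), np.int32(55), array([523.7, -39.2]), array([28. , 12.5]), np.float64(0.0))
(array([269., 250.]), np.int32(55), array([444.7,  25.8]), array([27.3, 12.3]), np.float64(0.7))
(array([296., 249.]), np.int32(55), array([446.3, -41.5]), array([27.3, 12.3]), np.float64(-0.0))
0.09 (array([177.1, 203.6]), np.int32(251), array([561.3, 251.8]), array([143.4,  11. ]), np.float64(84.0))
0.09 (array([173. , 227.5]), np.int32(243), array([502. , 259.4]), array([143.4,  10.4]), np.float64(84.0))
0.096 (array([176.5, 203.4]), np.int32(231), array([561.8, 253.2]), array([141.6,  10.3]), np.float64(84.2))
0.096 (array([172.4, 227.4]), np.int32(234), array([502.3, 260.7]), array([141.7,  10.1]), np.float64(84.2))
(array([561.5, 253.5]), array([140.2,  10.8]), 84.1) 0.10058618315236924
(array([502. , 259.4]), array([141.3,  10.2]), 84.0) 0.10069525085680825
(array([ 394.58909278, -229.4757203 ,  187.24948911]), np.float64(2.6053040766469078))
```

View pics/t3.png

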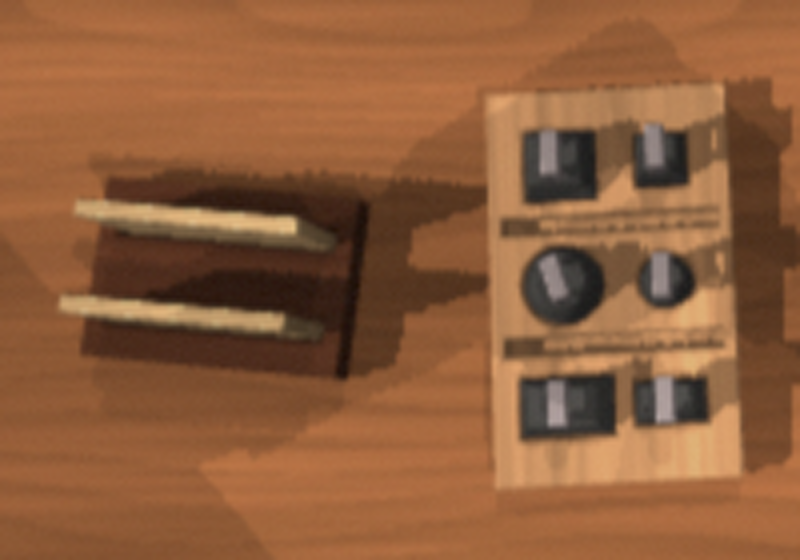

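```bash
python3 - <<'E'
from h import *
plan([(502,260.5,187,84,.1,50),(502,260.5,135,84,.1,30),('h',.1,3)])
W=cloud("top",np.load("top3.npy"))
for u,v in((293,186),(267,187),(268,219),(295,218),(269,250),(296,249)): print(W[v-2:v+3,u-1:u+2,2].mean().round(4))
E
```

```text
at [ 394.6 -229.5  187.2] 2.6 gap 38.2
16
[[0.1,12,-44,0,-7.5],[0.1,17.5,-42,0,-7.5],[0.1,23,-39.5,0,-7.5],[0.1,27.5,-36,0,-7.5],[0.1,32,-32.5,0,-7.5],[0.1,36,-28,0,-7.5],[0.1,39.5,-23,0,-7.5],[0.1,42,-17.5,0,-7],[0.1,44,-12,0,-7.5],[0.1,45.5,-6.5,0,-7],[0.1,45.5,-0.5,0,-7.5],[0.1,0,0,26,0],[0.1,0,0,26,0],[0.1,0,0,0,0],[0.1,0,0,0,0],[0.1,0,0,0,0]]
0.0771
0.0771
0.0774
0.077
0.0773
0.0767
```

apply_moves([
  [0.1,12,-44,0,-7.5],
  [0.1,17.5,-42,0,-7.5],
  [0.1,23,-39.5,0,-7.5],
  [0.1,27.5,-36,0,-7.5],
  [0.1,32,-32.5,0,-7.5],
  [0.1,36,-28,0,-7.5],
  [0.1,39.5,-23,0,-7.5],
  [0.1,42,-17.5,0,-7],
  [0.1,44,-12,0,-7.5],
  [0.1,45.5,-6.5,0,-7],
  [0.1,45.5,-0.5,0,-7.5],
  [0.1,0,0,0,0],
])

```text
time: 46.25
tcp_pos: [0.502, 0.2626, 0.1874]
tool_rot: [-2.328, -2.109, -0.001]
force: [0.1, -0.9, 0.2]
finger_gap: 0.0384
grip_force: 0.0
```

apply_moves([
  [0.1,0,0,26,0],
  [0.1,0,0,26,0],
  [0.1,0,0,0,0],
  [0.1,0,0,0,0],
  [0.1,0,0,0,0],
])

```text
time: 46.88
tcp_pos: [0.5036, 0.2593, 0.1368]
tool_rot: [2.334, 2.102, 0.003]
force: [-0.0, 1.1, 0.3]
finger_gap: 0.0383
grip_force: 0.0
```

```bash
python3 - <<'E'
from h import *
plan([(502,260.5,90,84.1,.1,12)])
E
```

```text
at [503.6 259.3 136.8] 84.0 gap 38.3
4
[[0.1,0.5,-0.5,11.5,0],[0.1,0,-0.5,12,0],[0.1,0.5,-0.5,11.5,0],[0.1,0,0,12,0]]
```

apply_moves([
  [0.1,0.5,-0.5,11.5,0],
  [0.1,0,-0.5,12,0],
  [0.1,0.5,-0.5,11.5,0],
  [0.1,0,0,12,0],
  [0.1,0,0,0,0],
  [1,0,0,0,0],
  [1,0,0,0,0],
  [1,0,0,0,0],
  [1,0,0,0,0],
  [1,0,0,-15,0],
  [1,0,0,-15,0],
  [1,0,0,-40,0],
])

```text
time: 48.38
tcp_pos: [0.4999, 0.2599, 0.1581]
tool_rot: [-2.333, -2.101, 0.006]
force: [-0.1, 0.6, -1.7]
finger_gap: 0.0091
grip_force: 58.9
```

apply_moves([
  [1,0,0,-45,0],
  [1,0,0,0,0],
  [1,0,0,0,0],
])

```text
time: 48.75
tcp_pos: [0.5011, 0.2603, 0.2036]
tool_rot: [2.334, 2.103, 0.001]
force: [0.3, -0.0, -1.5]
finger_gap: 0.0091
grip_force: 58.9
```

```bash
python3 - <<'E'
from h import *
plan([(484.3,-3.6,203,92.3,1,40),('h',1,3)])
im,d=dense("side",1)
cv2.imwrite("pics/h4.png",cv2.resize(im[160:380,220:440],None,fx=2.6,fy=2.6,interpolation=cv2.INTER_CUBIC)[...,::-1])
E
```

```text
at [501.1 260.3 203.6] 84.0 gap 9.1
10
[[1,-37.5,1.5,0,-1],[1,-38,1,0,-1],[1,-38,0,0,-1.5],[1,-37.5,-0.5,0,-1],[1,-38,-1.5,0,-1.5],[1,-37.5,-2.5,0.5,-1],[1,-37.5,-3,0,-1.5],[1,0,0,0,0],[1,0,0,0,0],[1,0,0,0,0]]
```

View pics/h4.png

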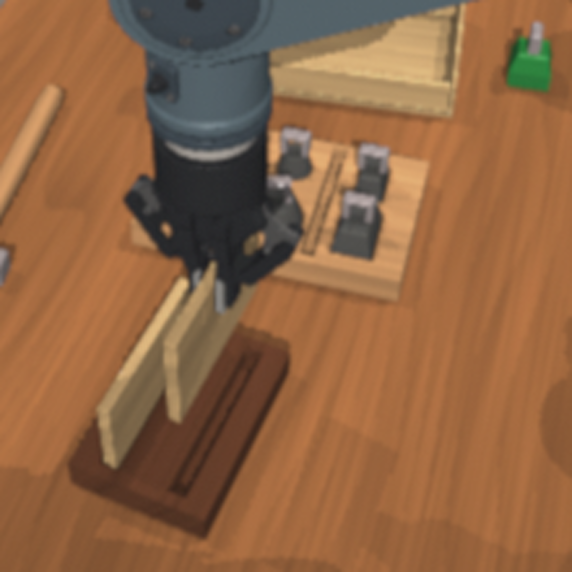

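apply_moves([
  [1,-37.5,1.5,0,-1],
  [1,-38,1,0,-1],
  [1,-38,0,0,-1.5],
  [1,-37.5,-0.5,0,-1],
  [1,-38,-1.5,0,-1.5],
  [1,-37.5,-2.5,0,-1],
  [1,-37.5,-3,0,-1],
  [1,0,0,25,0],
  [1,0,0,25,0],
  [1,0,0,0,0],
  [1,0,0,0,0],
  [1,0,0,0,0],
])

```text
time: 50.3
tcp_pos: [0.4853, -0.0034, 0.1542]
tool_rot: [2.18, 2.26, 0.001]
force: [-0.9, 1.0, -0.6]
finger_gap: 0.0094
grip_force: 58.7
```

```bash
python3 - <<'E'
from h import *
plan([(484.3,-3.6,116,92.3,1,20),('h',1,3)])
d=np.load("top0.npy");W=cloud("top",d);Q=onplane("top",.03)*1000
# slot lines from initial depth: centroid per strip
m=(W[...,2]<.0245)
c=np.array([524.5,-2.4]);a=np.radians(2.3);ex=np.array([np.cos(a),np.sin(a)]);ey=np.array([-ex[1],ex[0]])
X=(Q[...,:2]-c)@ex;Y=(Q[...,:2]-c)@ey
for s in(-40,40):
    k=m&(abs(X-s)<11)&(abs(Y)<78); f=np.polyfit(Y[k],X[k],1); print(s,k.sum(),f,Y[k].min(),Y[k].max(),X[k].mean())
E
```

```text
at [485.3  -3.4 154.2] 92.0 gap 9.4
5
[[1,0,-0.5,19,0],[1,0,-0.5,19,-0.5],[1,0,0,0,0],[1,0,0,0,0],[1,0,0,0,0]]
-40 262 [ 3.55927355e-03 -4.01357660e+01] -70.9140205351803 71.21522174439319 -40.13673538321107
40 248 [3.50731955e-03 3.97186125e+01] -72.0200282989861 71.55717006474636 39.720958545716016
```

apply_moves([
  [1,0,-0.5,19,0],
  [1,0,-0.5,16,0],
  [1,0,0,0,0],
  [1,0,0,0,0],
  [1,0,0,0,0],
])

```text
time: 50.92
tcp_pos: [0.4842, -0.0036, 0.119]
tool_rot: [2.181, 2.26, 0.001]
force: [-0.3, 0.4, -0.7]
finger_gap: 0.009
grip_force: 58.8
```

```bash
python3 - <<'E'
from h import *
plan([(484.2,-3.5,105,92.1,1,5)])
E
```

```text
at [484.2  -3.6 119. ] 92.0 gap 9.0
3
[[1,0,0,4.5,0],[1,0,0,4.5,0],[1,0,0,5,0]]
```

apply_moves([
  [1,0,0,4.5,0],
  [1,0,0,4,0],
  [1,0,0,3,0],
  [1,0,0,3,0],
  [1,0,0,1.5,0],
  [1,0,0,0,0],
  [1,0,0,0,0],
])

```text
time: 51.8
tcp_pos: [0.4836, -0.0034, 0.1023]
tool_rot: [-2.182, -2.26, 0.0]
force: [0.3, 0.6, -1.2]
finger_gap: 0.0088
grip_force: 58.9
```

```bash
python3 - <<'E'
from h import *
plan([(484.2,-3.5,89,92.1,1,4)]); print(pose()[2]["moment"])
E
```

```text
at [483.6  -3.4 102.3] 92.0 gap 8.8
4
[[1,0,0,3.5,0],[1,0,0,3.5,0],[1,0,0.5,3,0],[1,0,0,3.5,0]]
[-0.03575326  0.00727076 -0.04416656]
```

apply_moves([
  [1,0,0.5,3.5,0],
  [1,0,0,3.5,0],
  [1,0,0,3,0],
  [1,0,0,2,0],
  [1,0,0,1,0],
  [1,0,0,0,0],
  [1,0,0,0,0],
])

```text
time: 52.68
tcp_pos: [0.4842, -0.0035, 0.0894]
tool_rot: [2.182, 2.26, 0.0]
force: [-0.5, -0.4, -0.7]
finger_gap: 0.0091
grip_force: 58.9
```

apply_moves([
  [1,0,0,1,0],
  [1,0,0,0.5,0],
  [1,0,0,0,0],
  [0.5,0,0,0,0],
  [0.5,0,0,0,0],
  [0.5,0,0,-15,0],
  [0.5,0,0,-40,0],
  [0.1,0,0,-50,0],
  [0.1,0,0,0,0],
  [0.1,0,0,0,0],
])

```text
time: 53.92
tcp_pos: [0.4841, -0.0034, 0.1934]
tool_rot: [2.181, 2.26, 0.001]
force: [0.6, 0.0, 0.2]
finger_gap: 0.0383
grip_force: 0.0
```

```bash
python3 - <<'E'
from h import *
plan([(561.5,253.5,187,84,.1,45),('h',.1,1),(561.5,253.5,135,84,.1,30),('h',.1,3)])
im,d=dense("top",1)
for o in tops("top",d,.09,.13,(.4,.65,.15,.4),.1): print(o)
E
```

```text
at [484.1  -3.4 193.4] 92.0 gap 38.3
12
[[0.1,42.5,14.5,1,1.5],[0.1,42.5,13.5,1,1.5],[0.1,43,12,1,1.5],[0.1,43.5,11,1,1],[0.1,43.5,10,1,1.5],[0.1,43.5,9.5,1.5,1],[0.1,0,0,0,0],[0.1,0,0,26,0],[0.1,0,0,26,0],[0.1,0,0,0,0],[0.1,0,0,0,0],[0.1,0,0,0,0]]
(array([172.2, 203.2]), np.int32(206), array([562.7, 264.1]), array([119.1,  10.9]), np.float64(84.3))
```

apply_moves([
  [0.1,42.5,14.5,1,1.5],
  [0.1,42.5,13.5,1,1.5],
  [0.1,43,12,1,1.5],
  [0.1,43.5,11,1,1],
  [0.1,43.5,10,1,1.5],
  [0.1,43.5,9.5,1.5,1],
  [0.1,0,0,0,0],
  [0.1,0,0,26,0],
  [0.1,0,0,26,0],
  [0.1,0,0,0,0],
  [0.1,0,0,0,0],
  [0.1,0,0,0,0],
])

```text
time: 55.48
tcp_pos: [0.5625, 0.2532, 0.1356]
tool_rot: [2.334, 2.102, 0.003]
force: [0.6, -0.2, -0.3]
finger_gap: 0.0386
grip_force: 0.0
```

```bash
python3 - <<'E'
from h import *
plan([(561.5,253.6,90,84.1,.1,12)])
im,d=dense("top",1)
for o in tops("top",d,.09,.13,(.4,.65,-.1,.1),.098): print(o)
for o in tops("top",d,.066,.084,(.35,.7,-.1,.08),.076): print(o)
E
```

```text
at [562.5 253.2 135.6] 84.0 gap 38.6
4
[[0.1,0,-0.5,11.5,0],[0.1,0,0,11.5,0],[0.1,0,-0.5,11.5,0],[0.1,0.5,0,11,0]]
(array([279.4, 233.9]), np.int32(248), array([482.9,  -2.8]), array([141.4,  10.5]), np.float64(-87.7))
(array([293. , 185.9]), np.int32(54), array([606. , -34.4]), array([28.3, 12.5]), np.float64(1.4))
(array([267. , 187.3]), np.int32(58), array([603.5,  32.2]), array([30.4, 12.6]), np.float64(0.2))
(array([268.2, 218.7]), np.int32(58), array([523.1,  28.4]), array([29.6, 12.6]), np.float64(20.8))
(array([295., 218.]), np.int32(55), array([523.7, -39.2]), array([28. , 12.5]), np.float64(0.0))
(array([268., 237.]), np.int32(9), array([477. ,  28.5]), array([23.8,  nan]), np.float64(89.2))
(array([269., 250.]), np.int32(55), array([444.7,  25.8]), array([27.3, 12.3]), np.float64(0.7))
(array([295.9, 249.1]), np.int32(53), array([446. , -41.3]), array([27.4, 12. ]), np.float64(1.4))
```

apply_moves([
  [0.1,0,-0.5,11.5,0],
  [0.1,0,0,11.5,0],
  [0.1,0,-0.5,11.5,0],
  [0.1,0.5,0,11,0],
  [0.1,0,0,0,0],
  [1,0,0,0,0],
  [1,0,0,0,0],
  [1,0,0,0,0],
  [1,0,0,0,0],
  [1,0,0,-15,0],
  [1,0,0,-15,0],
  [1,0,0,-40,0],
])

```text
time: 57.02
tcp_pos: [0.5592, 0.2535, 0.1583]
tool_rot: [-2.333, -2.101, 0.006]
force: [0.6, 0.2, -0.7]
finger_gap: 0.0091
grip_force: 59.2
```

apply_moves([
  [1,0,0,-45,0],
  [1,0,0,0,0],
  [1,0,0,0,0],
  [1,0,0,0,0],
])

```text
time: 57.52
tcp_pos: [0.5597, 0.2536, 0.2023]
tool_rot: [-2.333, -2.102, 0.004]
force: [-0.4, 0.2, -1.3]
finger_gap: 0.0096
grip_force: 59.3
```

```bash
python3 - <<'E'
from h import *
plan([(564,-0.3,203,92.1,1,40),(564,-0.3,150,92.1,1,30),('h',1,3)])
E
```

```text
at [559.7 253.6 202.3] 84.0 gap 9.6
12
[[1,-36,4.5,0,-1],[1,-36,3.5,0,-1],[1,-36,3,0,-1],[1,-36,2.5,0,-1.5],[1,-36.5,1.5,0,-1],[1,-36.5,1,-0.5,-1.5],[1,-36,0,0,-1],[1,0,0,26.5,0],[1,0,0,26.5,0],[1,0,0,0,0],[1,0,0,0,0],[1,0,0,0,0]]
```

apply_moves([
  [1,-36,4.5,0,-1],
  [1,-36,3.5,0,-1],
  [1,-36,3,0,-1],
  [1,-36,2.5,0,-1.5],
  [1,-36.5,1.5,0,-1],
  [1,-36.5,1,0,-1.5],
  [1,-36,0,0,-1],
  [1,0,0,26.5,0],
  [1,0,0,26.5,0],
  [1,0,0,28,0],
  [1,0,0,0,0],
  [1,0,0,0,0],
])

```text
time: 59.02
tcp_pos: [0.5651, 0.0002, 0.1231]
tool_rot: [-2.182, -2.26, 0.0]
force: [0.2, -0.1, -0.3]
finger_gap: 0.0095
grip_force: 59.1
```

```bash
python3 - <<'E'
from h import *
plan([(564,-0.3,118,92.1,1,20)])
E
```

```text
at [5.651e+02 2.000e-01 1.231e+02] 92.0 gap 9.5
1
[[1,-0.5,-1,5,0]]
```

apply_moves([
  [1,-0.5,-1,4.5,0],
  [1,0,0,4,0],
  [1,0,0,4,0],
  [1,0,0,3,0],
  [1,0,0,3,0],
  [1,0,0,1.5,0],
  [1,0,0,0,0],
  [1,0,0,0,0],
])

```text
time: 60.02
tcp_pos: [0.5643, -0.0004, 0.1029]
tool_rot: [2.182, 2.26, 0.001]
force: [3.0, 0.4, -2.7]
finger_gap: 0.0092
grip_force: 59.0
```

```bash
python3 - <<'E'
from h import *
plan([(564,-0.3,89,92.1,1,4)]); print(pose()[2]["moment"])
E
```

```text
at [ 5.643e+02 -4.000e-01  1.029e+02] 92.0 gap 9.2
4
[[1,0,0,3.5,0],[1,0,0,3.5,0],[1,0,0,3.5,0],[1,0,-0.5,3.5,0]]
[-0.0622487  -0.73406523 -0.10495403]
```

apply_moves([
  [1,0,0.5,3,0],
  [1,0,0.5,3.5,0],
  [1,0,0,3,0],
  [1,0,0,2,0],
  [1,0,0,1,0],
  [1,0,0,0,0],
  [1,0,0,0,0],
])

```text
time: 60.9
tcp_pos: [0.5647, -0.0003, 0.0901]
tool_rot: [-2.182, -2.26, 0.0]
force: [2.1, 0.3, -1.3]
finger_gap: 0.0091
grip_force: 59.3
```

apply_moves([
  [1,0,0.5,1,0],
  [1,0,0,1,0],
  [1,0,0,0,0],
  [0.5,0,0,0,0],
  [0.5,0,0,0,0],
  [0.5,0,0,-15,0],
  [0.5,0,0,-40,0],
  [0.1,0,0,-50,0],
  [0.1,30,40,0,0],
  [0.1,0,40,0,0],
  [0.1,0,0,0,0],
  [0.1,0,0,0,0],
])

```text
time: 62.4
tcp_pos: [0.6436, 0.0325, 0.1935]
tool_rot: [-2.181, -2.26, 0.001]
force: [0.1, -0.2, -1.0]
finger_gap: 0.0384
grip_force: 0.0
```

apply_moves([
  [0.1,-50,-20,0,0],
  [0.1,-50,-20,0,0],
  [0.1,-50,-20,0,0],
  [0.1,-50,-30,0,0],
  [0.1,-50,-30,0,0],
  [0.1,0,-40,0,0],
  [0.1,0,0,0,0],
  [0.1,0,0,0,0],
])

```text
time: 63.4
tcp_pos: [0.4931, -0.223, 0.194]
tool_rot: [2.182, 2.259, 0.001]
force: [-0.2, 0.3, 0.4]
finger_gap: 0.0382
grip_force: 0.0
```

```bash
python3 - <<'E'
from h import *
im,d=dense("top",2);im2,d2=grab_frame("side")
for o in tops("top",d,.09,.13,(.4,.65,-.1,.1),.098): print(o)
for o in tops("top",d,.066,.084,(.35,.7,-.1,.08),.076): print(o)
W=cloud("top",d); m=(W[...,2]>.09)&(W[...,2]<.13)&(W[...,0]>.4)&(W[...,0]<.65)&(abs(W[...,1])<.09)
for lo,hi in((.45,.52),(.53,.6)):
  k=m&(W[...,0]>lo)&(W[...,0]<hi); q=W[k]; print(np.median(q[:,2]), [np.median(q[(q[:,1]>a)&(q[:,1]<a+.03)][:,2]).round(4) for a in(-.07,-.03,.01,.04)])
a=cv2.resize(im[160:280,230:350],(380,380),interpolation=cv2.INTER_CUBIC);b=cv2.resize(im2[170:290,260:380],(380,380),interpolation=cv2.INTER_CUBIC)
cv2.imwrite("pics/end.png",np.hstack([a,b])[...,::-1])
print(pose()[:2])
E
```

```text
(array([278.8, 201.1]), np.int32(250), array([564. ,  -0.8]), array([140.8,  11.2]), np.float64(-88.1))
(array([279.4, 233.9]), np.int32(249), array([482.9,  -2.7]), array([141.2,  10.5]), np.float64(-87.7))
(array([293. , 185.9]), np.int32(54), array([606. , -34.4]), array([28.3, 12.5]), np.float64(1.4))
(array([267. , 187.4]), np.int32(59), array([603.2,  32.2]), array([30.9, 12.5]), np.float64(-0.3))
(array([280.6, 204.1]), np.int32(58), array([559.7,  -2.7]), array([141.8,   2.7]), np.float64(-88.1))
(array([268.2, 218.7]), np.int32(58), array([523.1,  28.4]), array([29.6, 12.6]), np.float64(20.8))
(array([295., 218.]), np.int32(55), array([523.7, -39.2]), array([28. , 12.5]), np.float64(0.0))
(array([268.5, 237. ]), np.int32(10), array([477. ,  27.3]), array([26.3,  0. ]), np.float64(89.2))
(array([287.5, 236. ]), np.int32(10), array([478.8, -20.3]), array([26.3,  0. ]), np.float64(89.2))
(array([269., 250.]), np.int32(55), array([444.7,  25.8]), array([27.3, 12.3]), np.float64(0.7))
(array([296. , 249.1]), np.int32(54), array([446. , -41.4]), array([26.9, 12.2]), np.float64(1.4))
0.09889395692139047 [np.float64(0.0988), np.float64(0.0992), np.float64(0.0989), np.float64(0.0989)]
0.09861542107632465 [np.float64(0.0983), np.float64(0.0985), np.float64(0.0988), np.float64(0.0985)]
(array([ 493.92910738, -222.61511731,  193.65246132]), np.float64(92.09089011030491))
```

View pics/end.png

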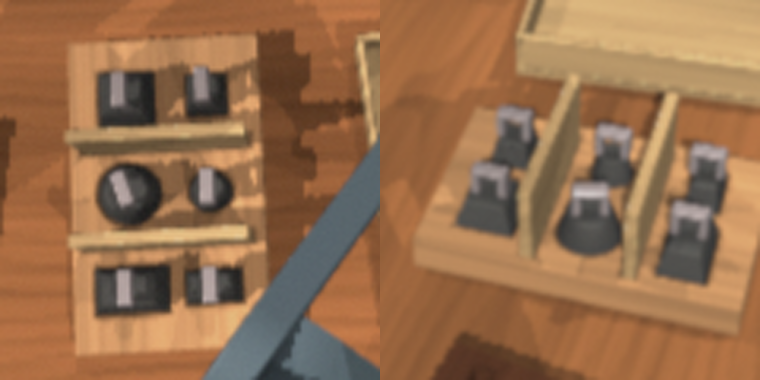

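All six bells and both dividers are seated at the right heights (straps about 76 mm, boards about 98 mm).

```bash
python3 -c "
from plant import *
print(finish_job())"
```

```text
the job is handed in; nothing more can be done
None
```

I packed all six bells upright in their own pockets and stood both dividers in the tray slots. By camera, all are at their seated heights and within about 1.5 mm of centre. The job is handed in with the arm clear of everything; `finish_job()` returned no verdict.

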